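Hang the scraps tin from the rail on the S-hook

TASK

Take the steel S-hook off the low rack and hang it by its upper curl near the middle of the tall rail, and let go of it. Then hang the small metal scraps tin by its wire handle in the hook's lower curl and leave both hanging quietly. Do not drop anything or disturb the tape roll, the lidded jar and the clay block.

Things in the scene. Friction and masses are not known exactly. Their poses are not given: they have to be found in the camera images.
- rail: tall steel rail stand, fixed. Origin on the table under the middle of its rod; z up, -x points to the robot's right. Rod along y (roughly away from the robot), 12 mm thick, 260 mm long, centre line 340 mm above the table, on two posts (16 mm thick, y = +-118 mm, 26 mm blocks on top, feet 110 x 40 x 8 mm); nothing between the posts.
- rail_mid (a point): centre of the tall rail's rod at mid length, 340 mm above the table; axes as rail
- hook_rack: low rack, fixed, of the same build: rod along y, 12 mm thick, 140 mm long, centre line 200 mm above the table, posts at y = +-58 mm, feet 90 x 40 x 8 mm. Origin on the table under its middle, -x points to the robot's right. The S-hook hangs on it at the start, within 8 mm of the middle.
- s_hook: loose steel S-hook, 185 mm high, 90 g, round wire 7 mm, in its own x-z plane; origin half way up, z up. Curls: half circles, radius 18 (wire centre), centres 71 above and 71 below the origin. Upper opens down, free tip at x +18, z +71; lower opens up, free tip at x -18, z -71, its end at z -67. Shank straight from (-18, +71) to (+18, -71). Swings freely on a rod; -x starts to the robot's right.
- hook_top (a point): point in the upper curl where the centre of a 12 mm rod lies when the hook hangs: x = y = 0, 79.2 mm above the hook's origin. To pass the tip over the rod, the hook must be more than 18 mm above its hung height
- hook_low (a point): point in the lower curl where the centre of the tin's handle wire lies when hung: x = y = 0, 82.3 mm below the hook's origin. To pass the curl's tip, the wire must be more than 18 mm above this
- hook_grip (a point): centre of the hook's rubber grip sleeve, 14 x 14 x 44 mm along the shank, flat faces to +-y: 9.6 mm to +x of and 38 mm below the hook's origin; 117 mm below the rod's centre when hung
- tin: loose open metal tin, 64 (x) x 52 (y) x 60 mm high, walls 3 mm, about 160 g, flat sides. Origin at the centre of its underside, z up. A stiff wire handle (6 mm thick, not hinged) stands in its y-z plane: from inside the +-y walls (y = +-20) up to 88 mm, then together to a blunt peak at 122 mm. The outer +-y walls can be gripped across the 52 mm.
- bail_top (a point): centre of the handle wire at its peak, 122 mm above the tin's underside, over its middle
- tape: loose roll of tan tape lying flat, 92 mm wide, 48 mm high, beyond the tin; bystander. Origin at the centre of its underside
- jar: loose white jar with a grey lid, 50 mm wide, 62 mm high, at the right front; bystander. Origin at the centre of its underside
- clay: loose beige clay block, 66 x 91 x 56 mm, to the left of the tall rail; bystander. Origin at the centre of its underside
Things that resemble listed ones, but are neither listed nor needed, are in the scene too. Leave any blue look-alike of the tin alone.

How it is judged:
By the outcome, as a careful person would: the job done as asked, in the order asked, and still so for the second after the job is handed in, with the robot touching nothing.
It also fails if it takes over 69 s, if anything falls off the work surface, if the arm or the gripper's body presses on something with over 40 N, if the wrist force passes 120 N, or if a joint passes its speed limit or range.

ROBOT

A 7-joint arm with a two-finger parallel gripper is mounted at the origin on a cart in front of the work surface, level with it; the furniture and walls round the work are solid. World frame = base frame: x ahead of the robot, y to its left, z up, the work surface at z = 0. Lengths are in m, angles in rad, forces in N, time in s.
With the tool pointing down it reaches from about 0.4 to 0.85 m from the base axis. Payload 10.4 kg.
Tool frame: the origin (TCP) lies at the very end of the fingers, on their centre line; the grasp point (between the pads) lies 19 mm behind it (manip.grip_depth is the distance from the TCP to the grasp point, in m); z points along the fingers, y is the direction in which the jaws open and shut (so a half turn about z gives the same grasp; the last joint's range is limited). The gripper opens to 85 mm and grips with 20 to 120 N. Pads are 22 mm wide; open, the fingers measure 114 mm over their backs; the gripper's body (76 mm by 85 mm) begins 54 mm behind the grasp point. The pads swing forward as they close: fully open they stand 13 mm farther back than shut.
Start: joints at [1.138, 0.332, -0.065, 1.46, 0.022, 1.35, -0.088], TCP at [0.249, -0.573, 0.231] pointing down, gripper open.
Joint ranges: [-2.6, 2.6], [-0.5, 2.12], [-1.47, 1.34], [0.16, 2.42], [-1.27, 4.41], [0.06, 2.06], [-2.6, 2.6]. Speed limits (rad/s): [2.22, 2.22, 2.79, 2.79, 3.14, 3.14, 3.14].

INTERFACE

Orientations are given as a unit quaternion [x, y, z, w].
In Python, from workcell import manip gives the robot as it stands.
- The arm moves only by the tool step_arm, never from a script. Its argument "motion" is a list of rows, each a list of 6 numbers: the shift along the tool's x, y, z in mm, then the turn, a rotation vector about the tool's x, y, z in degrees. A call has 1 to 20 rows; each row shifts and turns the pose as measured when the row begins, along the tool's axes as they then stand; what a row does not reach is not made up. A row lasts 1/8 s, in which the tool goes at most 62.5 mm and 10.7 degrees, less where a joint would pass 70% of its speed; a pose out of reach is approached as far as the arm can. A call with a gripper value outside its range is refused whole. "jaw" is the finger opening in mm, from 0 to 85.4, set as the call begins (left out, the last holds). The fingers move at their own pace and stop on an object; "force" is the grip in N (left out, the last holds). Time passes only in rows, so rows that do not move let the fingers close. It gives the time, the measured TCP pose, the force and the opening at its end, in the units of the state.
- manip.get_obs(): the state, without advancing time (a new reading comes with each control period).
- manip.camera(name): name is "scene" or "top"; returns the picture (400x640x3 uint8, blue, green, red); there is no depth.
- manip.camera_info(name): a dict with "camera_matrix" (3x3 intrinsics, pixels), "k1" (the pictures are not rectified: a ray, as slopes to the right and down, at radius r is drawn at 1 + k1 r^2 times it, then the intrinsics apply), "R" (3x3) and "t" (3): a world point X has camera coordinates R X + t. Camera axes: x right, y down, z forward; pixel columns grow to the right and rows downward; lengths in m; the calibration is good to about 2 mm. A picture is of the moment at which its call begins. camera_info takes no time and is no camera call.
- manip.hand_in(): hands the job in, once; it reports no verdict.
The state is a dict: "clock": time; "joint_pos": joint angles; "joint_velocities": joint speeds; "tau": joint torques, N m; "position": TCP position; "ee_rot": TCP orientation; "ft_force": force on the tool from outside, world axes, zero at the start; "torque": the same for the moment, N m; "grip_width": opening from 0.0 (shut) to 1.0 (fully open).
Only numpy, scipy, OpenCV 4.12 (cv2) and the standard library are available. Lean on these libraries where they do the work, as an engineer would, in place of code of your own. Each camera call takes 0.05 s, during which the arm holds its last target.

## Working session

There is one attempt and no reset: what is moved stays moved. The work goes in short steps, Python scripts to look and compute and a tool call to move; the robot and the scene stay as the last step left them, time stands still between calls to the robot, and variables do not carry over. Pictures are saved under pics/ and viewed, and the job is handed in when it is done.

Besides the shell and the picture viewer there is one more tool, called after "Request:" by a JSON object that holds its "name" and its "arguments", one argument or row to a line. step_arm: Moves the arm, as the interface text tells. Its arguments: {"type":"object","properties":{"motion":{"type":"array"},"jaw":{"type":"number"},"force":{"type":"number"}},"required":["motion"]}

```bash
mkdir -p pics; ls; python3 - <<'E'
from workcell import manip
import cv2,json
o=manip.get_obs();print(o)
for n in("scene","top"):
    cv2.imwrite(f"pics/{n}0.png",manip.camera(n)); print(n,manip.camera_info(n))
print(manip.grip_depth)
E
```

```text
pics
{'clock': 0.0, 'joint_pos': array([ 1.13839716,  0.3328917 , -0.06468852,  1.46096069,  0.02159953,
        1.34993934, -0.08848027]), 'joint_velocities': array([ 1.29222061e-03, -6.82909907e-04, -3.80099117e-05,  1.11084082e-03,
       -8.08711270e-04,  4.53529947e-04, -4.43116131e-05]), 'tau': array([ 1.14929808e-03, -6.25461316e+01,  4.96314140e-02, -3.91601658e+01,
        1.61619106e-02,  1.00840861e-02, -4.08346381e-06]), 'position': array([ 0.24884415, -0.57289061,  0.23049429]), 'ee_rot': array([ 9.79078075e-01,  2.03483557e-01, -1.89547558e-04, -7.27526905e-04]), 'ft_force': array([-0.66312543, -0.28080309, -0.2461932 ]), 'torque': array([-0.02178507, -0.05130161, -0.04043187]), 'grip_width': 1.0025418014792127}
scene {'camera_matrix': array([[436.3786335 ,   0.        , 317.48252218],
       [  0.        , 436.3786335 , 193.18224176],
       [  0.        ,   0.        ,   1.        ]]), 'k1': 0.03459539464238174, 'R': array([[-0.62350435, -0.78180788, -0.00433147],
       [-0.51386583,  0.41397912, -0.75137421],
       [ 0.58922342, -0.46625929, -0.65986214]]), 't': array([0.33073005, 0.48827679, 0.95884521])}
top {'camera_matrix': array([[382.0158623 ,   0.        , 316.19740797],
       [  0.        , 382.0158623 , 202.31676011],
       [  0.        ,   0.        ,   1.        ]]), 'k1': -0.08496604432340125, 'R': array([[-0.0260551 , -0.99965429, -0.00352706],
       [-0.99823547,  0.02620613, -0.05328393],
       [ 0.05335794,  0.00213252, -0.99857317]]), 't': array([-0.03993377,  0.58629893,  1.30173626])}
0.0187
```

View pics/scene0.png

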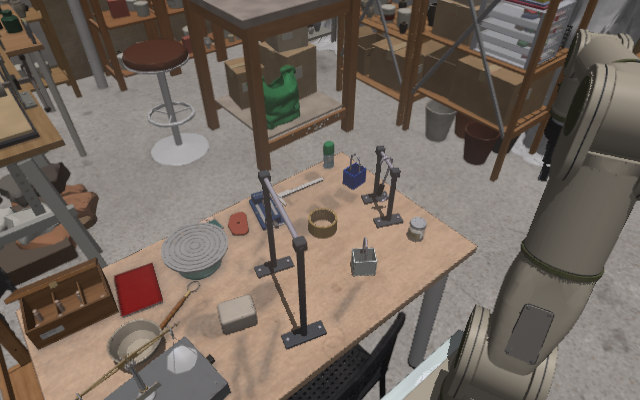

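View pics/top0.png

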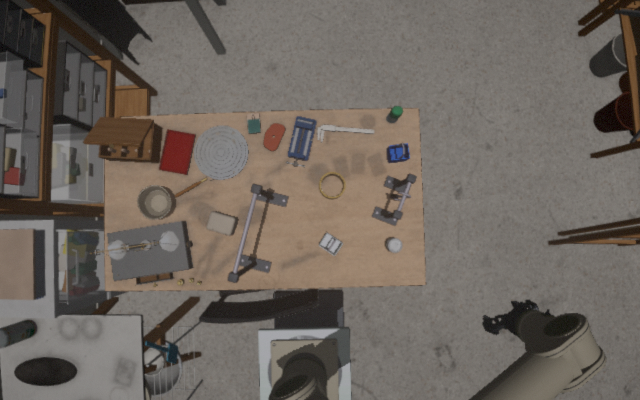

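The scene view shows the tall rail (blocks near px 265,176 and 300,244), low rack (380,150 and 394,173) with the S-hook, grey tin (363,262), blue look-alike (354,176), tape (322,222), jar (417,228) and clay (237,313). The top view shows the same things from above. I'll zoom in on both.

```bash
cat > h.py <<'E'
import numpy as np,cv2
from workcell import manip
I={n:manip.camera_info(n) for n in("scene","top")}
def proj(n,X):
    c=I[n];p=c["R"]@np.asarray(X,float)+c["t"];s=p[:2]/p[2];s=s*(1+c["k1"]*(s@s))
    K=c["camera_matrix"];return np.array([K[0,0]*s[0]+K[0,2],K[1,1]*s[1]+K[1,2]])
def ray(n,u):
    c=I[n];K=c["camera_matrix"];k=c["k1"]
    q=cv2.undistortPoints(np.array([[u]],float),K,np.array([k,0,0,0.]))[0,0]
    d=c["R"].T@np.array([q[0],q[1],1.]);o=-c["R"].T@c["t"];return o,d/np.linalg.norm(d)
def onz(n,u,z):
    o,d=ray(n,u);return o+d*(z-o[2])/d[2]
def tri(a,b):
    o1,d1=ray("scene",a);o2,d2=ray("top",b)
    A=np.stack([d1,-d2],1);s=np.linalg.lstsq(A,o2-o1,rcond=None)[0]
    p,q=o1+s[0]*d1,o2+s[1]*d2;return (p+q)/2,np.linalg.norm(p-q)
def crop(img,x0,y0,x1,y1,k,f):
    cv2.imwrite(f,cv2.resize(img[y0:y1,x0:x1],None,fx=k,fy=k,interpolation=cv2.INTER_CUBIC))
E
python3 - <<'E'
from h import *
s=cv2.imread("pics/scene0.png");t=cv2.imread("pics/top0.png")
crop(s,230,140,440,350,3.8,"pics/sA.png") if 0 else crop(s,230,150,440,300,3.8,"pics/sA.png")
crop(s,340,130,440,280,4,"pics/sB.png")
crop(t,190,130,430,290,3.3,"pics/tA.png")
E
```

```text
(no output)
```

View pics/sB.png

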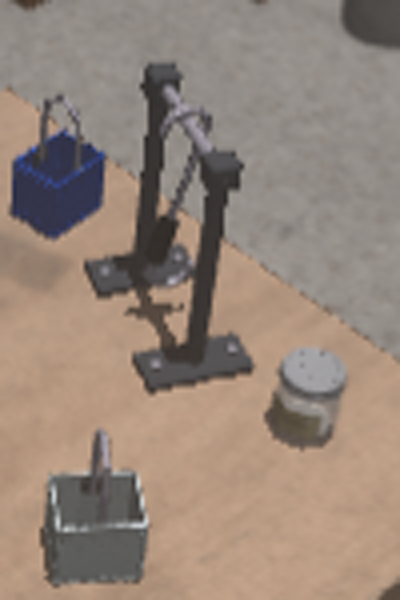

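View pics/tA.png

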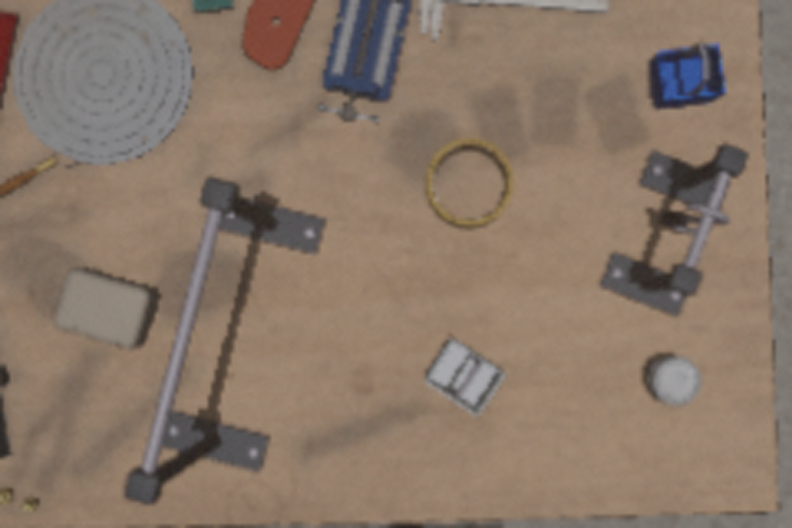

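View pics/sA.png

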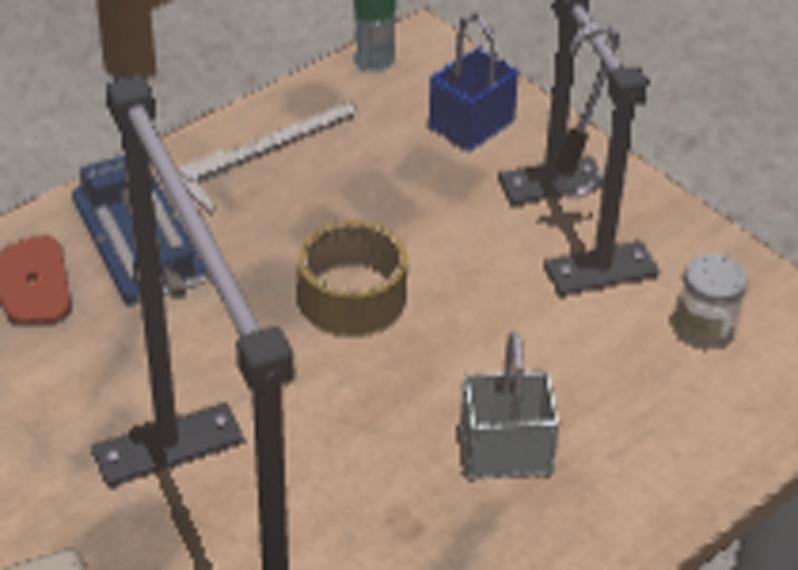

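```bash
python3 - <<'E'
from h import *
np.set_printoptions(precision=4,suppress=True)
T=lambda x,y:(190+(x+.5)/3.3-.5,130+(y+.5)/3.3-.5)
SA=lambda x,y:(230+(x+.5)/3.8-.5,150+(y+.5)/3.8-.5)
SB=lambda x,y:(340+(x+.5)/4-.5,130+(y+.5)/4-.5)
def rep(name,a,b,z):
    A=onz("top",a,z);B=onz("top",b,z);d=B-A
    print(name,A,B,"mid",(A+B)/2,"len",np.linalg.norm(d),"yaw",np.degrees(np.arctan2(-d[0],d[1])))
    return (A+B)/2
rep("rail",T(143,487),T(220,194),.353)
rep("rack",T(684,279),T(732,160),.213)
print("tri rail near",tri(SA(266,353),T(143,487)),"far",tri(SA(130,95),T(220,194)))
print("tri rack near",tri(SB(222,168),T(684,279)),"far",tri(SB(161,76),T(732,160)))
print("hook on rod",onz("top",T(713,213),.2+.0095))
c=[onz("top",T(*p),.06)for p in[(452,338),(503,376),(477,411),(427,374)]];c=np.array(c)
print("tin",c,c.mean(0)); e=[c[(i+1)%4]-c[i] for i in range(4)]; print([ (np.linalg.norm(v),np.degrees(np.arctan2(v[1],v[0]))) for v in e])
print("tin tri base corners scene z0",[onz("scene",SB(*p),0) for p in[(48,580),(142,580)]])
print("tin rim scene",[onz("scene",SB(*p),.06) for p in[(48,478),(100,472),(147,480),(145,525),(54,527)]])
print("bail", tri(SB(101,433),T(463,375)))
print("jar",onz("top",T(675,380),.062),"tape",onz("top",T(470,184),.048),"clay",onz("top",T(105,308),.056))
E
```

```text
rail [0.3808 0.1618 0.353 ] [0.6069 0.0973 0.353 ] mid [0.4938 0.1295 0.353 ] len 0.2350910316077012 yaw -105.92916737076233
rack [ 0.5334 -0.2916  0.213 ] [ 0.6386 -0.339   0.213 ] mid [ 0.586  -0.3153  0.213 ] len 0.11541907482060089 yaw -114.21279617532963
tri rail near (array([0.3803, 0.1633, 0.3477]), np.float64(0.0006951374495875529)) far (array([0.6079, 0.0989, 0.3473]), np.float64(0.0017213209938271576))
tri rack near (array([ 0.5334, -0.2929,  0.2073]), np.float64(8.01006860750545e-05)) far (array([ 0.6402, -0.3386,  0.2096]), np.float64(0.003423643062842567))
hook on rod [ 0.5918 -0.3207  0.2095]
tin [[ 0.4829 -0.0874  0.06  ]
 [ 0.4434 -0.1376  0.06  ]
 [ 0.409  -0.1105  0.06  ]
 [ 0.4474 -0.0613  0.06  ]] [ 0.4457 -0.0992  0.06  ]
[(np.float64(0.0638744085619222), np.float64(-128.17908463730484)), (np.float64(0.04374906800073507), np.float64(141.7324092539785)), (np.float64(0.06240490448022323), np.float64(52.045614143297925)), (np.float64(0.04401609736144539), np.float64(-36.35326578613138))]
tin tri base corners scene z0 [array([ 0.4485, -0.0596,  0.    ]), array([ 0.4065, -0.1121,  0.    ])]
tin rim scene [array([ 0.4826, -0.0866,  0.06  ]), array([ 0.4636, -0.1193,  0.06  ]), array([ 0.4372, -0.1402,  0.06  ]), array([ 0.4086, -0.1102,  0.06  ]), array([ 0.4466, -0.0598,  0.06  ])]
bail (array([ 0.4479, -0.0966,  0.1292]), np.float64(0.003787835470534523))
jar [ 0.4346 -0.3105  0.062 ] tape [ 0.639  -0.1103  0.048 ] clay [0.5218 0.2641 0.056 ]
```

```bash
cat >> h.py <<'E'
from scipy.spatial.transform import Rotation as Rn
def pose():
    o=manip.get_obs();return o["position"],Rn.from_quat(o["ee_rot"]),o
def rot(yawdeg,tilt):
    """tool z horizontal heading yawdeg, tilted down by tilt; tool y horizontal at heading yaw-90"""
    a,t=np.radians(yawdeg),np.radians(tilt)
    z=np.array([np.cos(a)*np.cos(t),np.sin(a)*np.cos(t),-np.sin(t)])
    y=np.array([np.sin(a),-np.cos(a),0]);return Rn.from_matrix(np.stack([np.cross(y,z),y,z],1))
def goto(grasp,R):
    """print tool shift (mm) and rotvec to bring GRASP POINT to grasp with orientation R"""
    p,R0,o=pose();g=p-manip.grip_depth*R0.as_matrix()[:,2]
    tcp=np.asarray(grasp)+manip.grip_depth*R.as_matrix()[:,2]
    print("clock %.2f grasp now"%o["clock"],g.round(4),"tcp shift tool mm",(R0.inv().apply(tcp-p)*1e3).round(1),
     "turn deg",np.degrees((R0.inv()*R).as_rotvec()).round(1),"shift in TARGET axes",(R.inv().apply(tcp-p)*1e3).round(1),"F",o["ft_force"].round(1),"w",round(o["grip_width"],3),"q",o["joint_pos"].round(2))
E
python3 - <<'E'
from h import *
np.set_printoptions(precision=4,suppress=True)
SB=lambda x,y:(340+(x+.5)/4-.5,130+(y+.5)/4-.5)
print("sleeve scene@.083",onz("scene",SB(163,240),.083))
for p in [(0.5967,-0.3095,.083)]:
    q=proj("scene",p);print("expected sleeve px SB",(q-[340,130])*4)
# rod lines in top by brightness across rows/cols
t=cv2.imread("pics/top0.png").astype(int)
def rod(rows,c0,c1,z):
    P=[]
    for r in rows:
        xs=np.arange(c0(r)-6,c0(r)+7);g=t[r,xs].astype(float)
        m=(g[:,0]>g[:,2]-8)&(g.sum(1)>250)   # greyish-violet vs brown
        if m.sum()>=2:P.append(onz("top",(xs[m].mean(),r),z))
    P=np.array(P);c=P.mean(0);u=np.linalg.svd(P-c)[2][0];u*=np.sign(u[0]);return c,u,len(P),np.std((P-c)@np.array([-u[1],u[0],0]))
c,u,n,s=rod(range(198,270,3),lambda r:int(round(233.3+(277.6-r)*(23.4/88.8))),0,.342);print("rail",c,u,n,s,"heading",np.degrees(np.arctan2(u[1],u[0])))
print(" rail_mid perp offset of (.4938,.1295):",np.cross(u,np.array([.4938,.1295,.342])-c)[2])
c,u,n,s=rod(range(184,211,2),lambda r:int(round(397.3+(214.5-r)*(14.5/36))),0,.202);print("rack",c,u,n,s,"heading",np.degrees(np.arctan2(u[1],u[0])))
print(np.cross(u,np.array([.586,-.3153,.202])-c)[2])
goto((0.5967,-0.3095,.083),rot(66,30))
E
```

```text
sleeve scene@.083 [ 0.5987 -0.3133  0.083 ]
expected sleeve px SB [159.8391 241.7023]
rail [0.4942 0.1308 0.342 ] [ 0.9629 -0.2698 -0.    ] 24 0.00196931252293699 heading -15.6521276026251
 rail_mid perp offset of (.4938,.1295): -0.0013515656368218954
rack [ 0.5841 -0.3151  0.202 ] [ 0.9207 -0.3903  0.    ] 14 0.0019618653814026787 heading -22.97394887981325
0.0005597314509168865
clock 0.10 grasp now [ 0.2489 -0.573   0.2493] tcp shift tool mm [ 436.  -113.8  157.1] turn deg [ 22.2  57.1 -38.5] shift in TARGET axes [ 63.3 210.6 423.5] F [ 0.2 -0.1  0. ] w 0.998 q [ 1.14  0.33 -0.06  1.46  0.02  1.35 -0.09]
```

Request:
{"name": "step_arm", "arguments": {
  "motion": [
    [40, 0, 0, 0, 0, 0],
    [40, 0, 0, 0, 0, 0],
    [40, 0, 0, 0, 0, 0],
    [0, 0, 0, 0, 0, -10],
    [0, 0, 0, 0, 0, -10],
    [0, 0, 0, 0, 0, -10],
    [0, 0, 0, 0, 0, -10]
  ],
  "jaw": 40,
  "force": 60
}}

```text
clock: 0.98
position: [0.3616, -0.5221, 0.2267]
ee_rot: [0.845, 0.534, -0.0, -0.004]
ft_force: [0.1, -1.3, 0.1]
grip_width: 0.473
```

```bash
python3 -c "
from h import *
goto((0.533,-0.458,.15),rot(66.5,30))"
```

```text
clock 0.97 grasp now [ 0.3616 -0.5223  0.2454] tcp shift tool mm [147.3 127.5  85.8] turn deg [ 0.6 59.8 -1.9] shift in TARGET axes [ -2.8 131.6 167.2] F [ 0.1 -1.3  0.1] w 0.473 q [ 1.06  0.37 -0.22  1.42  0.08  1.36  0.39]
```

Request:
{"name": "step_arm", "arguments": {
  "motion": [
    [0, 20, 0, 0, 10, 0],
    [0, 20, 0, 0, 10, 0],
    [0, 20, 0, 0, 10, 0],
    [0, 20, 0, 0, 10, 0],
    [0, 20, 0, 0, 10, 0],
    [0, 20, 0, 0, 10, 0]
  ]
}}

```text
clock: 1.72
position: [0.469, -0.5569, 0.2207]
ee_rot: [0.742, 0.479, 0.391, -0.26]
ft_force: [2.4, 1.6, -2.1]
grip_width: 0.471
```

```bash
python3 -c "
from h import *
goto((0.533,-0.458,.15),rot(66.5,30))
cv2.imwrite('pics/s1.png',manip.camera('scene'))"
```

```text
clock 1.73 grasp now [ 0.4628 -0.5711  0.2312] tcp shift tool mm [  7.7  19.  154.6] turn deg [ 0.1  3.9 -0.8] shift in TARGET axes [ -3.1  19.3 154.7] F [ 2.4  1.6 -2.1] w 0.471 q [ 1.26  1.15 -0.58  0.52 -0.36  2.02  0.36]
```

View pics/s1.png

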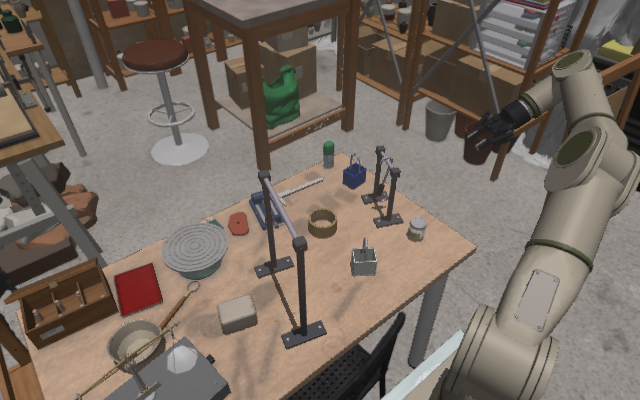

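The hand (px 490,130) is off the table's right edge, pointing left toward the rack. I'll advance gradually.

Request:
{"name": "step_arm", "arguments": {
  "motion": [
    [0, 5, 30, 0, 1, 0],
    [0, 5, 30, 0, 1, 0],
    [0, 5, 30, 0, 1, 0]
  ]
}}

```text
clock: 2.15
position: [0.5163, -0.4903, 0.1692]
ee_rot: [0.728, 0.471, 0.416, -0.274]
ft_force: [0.5, 0.0, 0.6]
grip_width: 0.471
```

```bash
python3 -c "
from h import *
goto((0.533,-0.458,.15),rot(66.5,30))"
```

```text
clock 2.15 grasp now [ 0.5098 -0.5051  0.1786] tcp shift tool mm [ 1.8  2.2 59.8] turn deg [ 0.2  0.2 -0.6] shift in TARGET axes [ 1.5  2.5 59.8] F [0.5 0.  0.6] w 0.471 q [ 1.27  1.11 -0.61  0.79 -0.39  1.82  0.4 ]
```

```bash
python3 -c "
from h import *
R=rot(66.5,18);G=np.array((0.597,-0.311,.083))
goto(G-R.as_matrix()[:,2]*.08,R)"
```

```text
clock 2.15 grasp now [ 0.5098 -0.5051  0.1786] tcp shift tool mm [ 11.5   1.9 153.4] turn deg [ 0.2 12.2 -0.5] shift in TARGET axes [-21.2   2.5 152.4] F [0.5 0.  0.6] w 0.471 q [ 1.27  1.11 -0.61  0.79 -0.39  1.82  0.4 ]
```

Request:
{"name": "step_arm", "arguments": {
  "motion": [
    [5, 0, 30, 0, 3, 0],
    [4, 1, 30, 0, 3, 0],
    [2, 1, 30, 0, 3, 0],
    [0, 0, 30, 0, 3, 0]
  ]
}}

```text
clock: 2.65
position: [0.5637, -0.3852, 0.1251]
ee_rot: [0.682, 0.439, 0.489, -0.32]
ft_force: [-0.0, -0.5, 0.2]
grip_width: 0.466
```

```bash
python3 -c "
from h import *
R=rot(66.5,18);G=np.array((0.597,-0.311,.083))
goto(G-R.as_matrix()[:,2]*.08,R)
a=manip.camera('scene');b=manip.camera('top')
crop(a,340,100,540,250,4,'pics/s2.png');crop(b,360,150,480,240,6,'pics/t2.png')"
```

```text
clock 2.65 grasp now [ 0.5565 -0.4014  0.131 ] tcp shift tool mm [-14.7   0.9  29.1] turn deg [ 0.4  0.4 -0.6] shift in TARGET axes [-14.9   1.   29. ] F [-0.  -0.5  0.2] w 0.466 q [ 1.29  1.15 -0.69  1.04 -0.5   1.65  0.46]
```

View pics/s2.png

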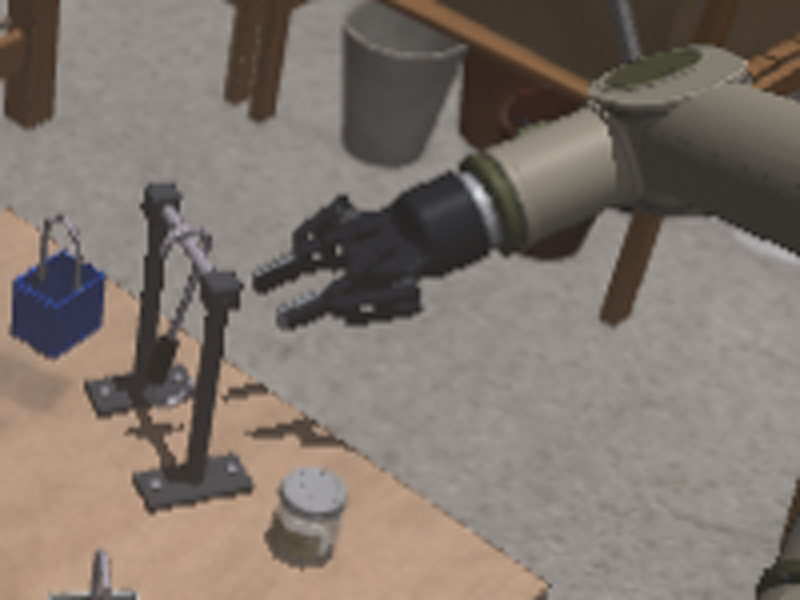

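View pics/t2.png

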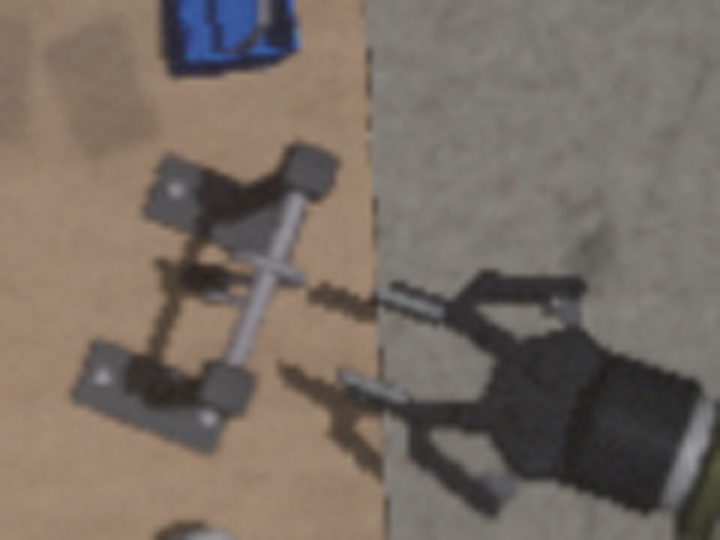

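```bash
python3 -c "
from h import *
C=lambda n,p,x,y,k:(proj(n,p)-[x,y]+.5)*k-.5
for n,p in [('tcp',(0.5637,-0.3852,.1251)),('G',(0.597,-0.311,.083)),('hooktop',(0.5929,-0.3183,.2)),('lowcurl bottom',(.593,-.318,.03))]:
  print(n,C('top',p,360,150,6),C('scene',p,340,100,4))"
```

```text
tcp [362.85510674 329.3041116 ] [263.8918345  305.15112246]
G [205.79034987 275.80246279] [162.4133978  362.24261028]
hooktop [267.50419812 266.95581259] [187.1757746  244.37648195]
lowcurl bottom [199.76378157 289.07144804] [166.11914441 409.93527409]
```

Request:
{"name": "step_arm", "arguments": {
  "motion": [
    [-15, 1, 15, 0, 0, 0],
    [0, 0, 14, 0, 0, 0],
    [0, 0, 20, 0, 0, 0],
    [0, 0, 20, 0, 0, 0],
    [0, 0, 20, 0, 0, 0]
  ]
}}

```text
clock: 3.38
position: [0.5973, -0.3111, 0.0788]
ee_rot: [0.684, 0.44, 0.487, -0.319]
ft_force: [0.0, -0.5, 0.8]
grip_width: 0.47
```

```bash
python3 -c "
from h import *
R=rot(66.5,18);G=np.array((0.597,-0.311,.083))
goto(G,R)
a=manip.camera('scene');b=manip.camera('top')
crop(a,340,100,540,250,4,'pics/s3.png');crop(b,360,150,480,240,6,'pics/t3.png')"
```

```text
clock 3.38 grasp now [ 0.5901 -0.3273  0.0849] tcp shift tool mm [ 4.2 -0.5 17.3] turn deg [ 0.5  0.8 -0.6] shift in TARGET axes [ 4.  -0.3 17.4] F [ 0.  -0.5  0.8] w 0.47 q [ 1.26  1.14 -0.71  1.2  -0.5   1.47  0.5 ]
```

View pics/s3.png

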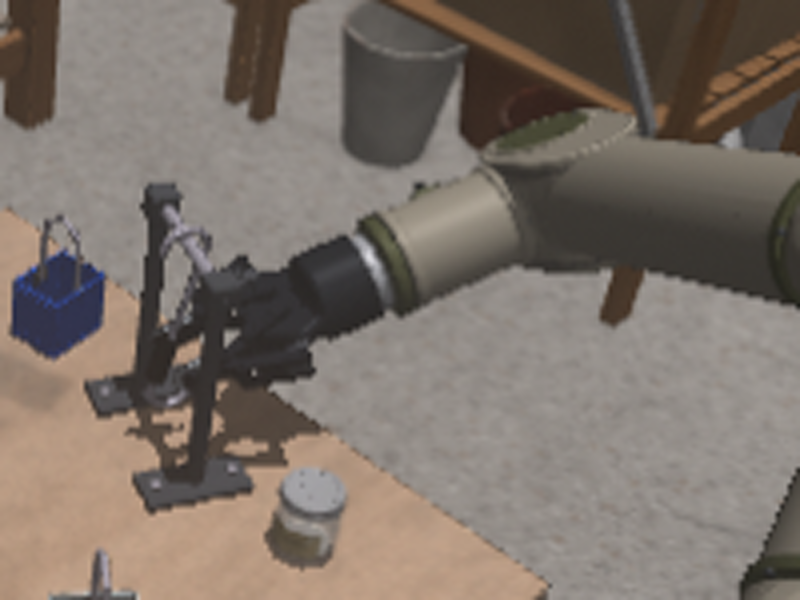

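View pics/t3.png

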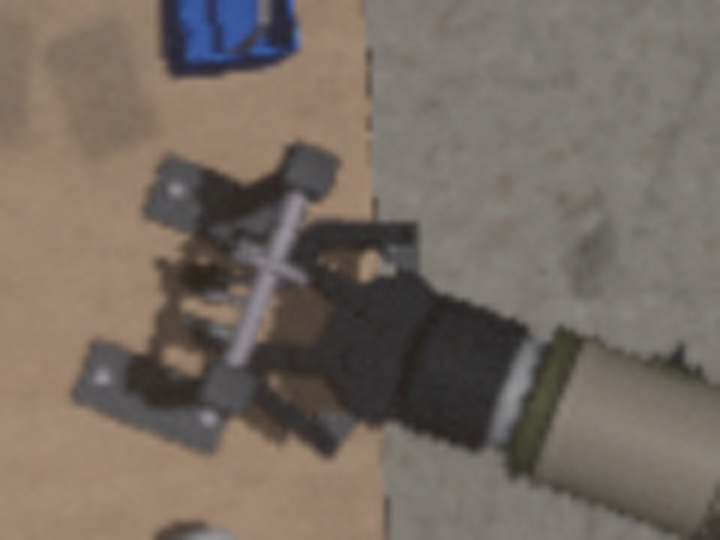

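```bash
python3 -c "
from h import *
C=lambda n,p,x,y,k:((proj(n,p)-[x,y]+.5)*k-.5).round(0)
p,R,o=pose();M=R.as_matrix()
for s in(-20,20,-27,27):print(s,C('top',p+M[:,1]*s/1e3,360,150,6),C('scene',p+M[:,1]*s/1e3,340,100,4))
a=manip.camera('scene');b=manip.camera('top')
crop(a,365,140,425,210,8,'pics/s4.png');crop(b,372,170,428,226,10,'pics/t4.png')"
```

```text
-20 [187. 309.] [169. 383.]
20 [214. 242.] [151. 352.]
-27 [182. 321.] [172. 388.]
27 [218. 231.] [148. 346.]
```

View pics/s4.png

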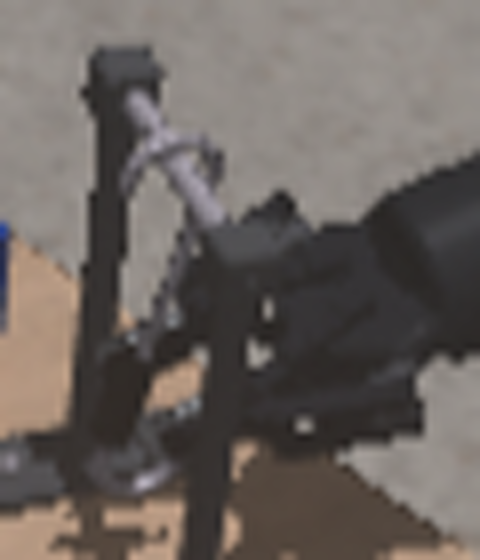

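View pics/t4.png

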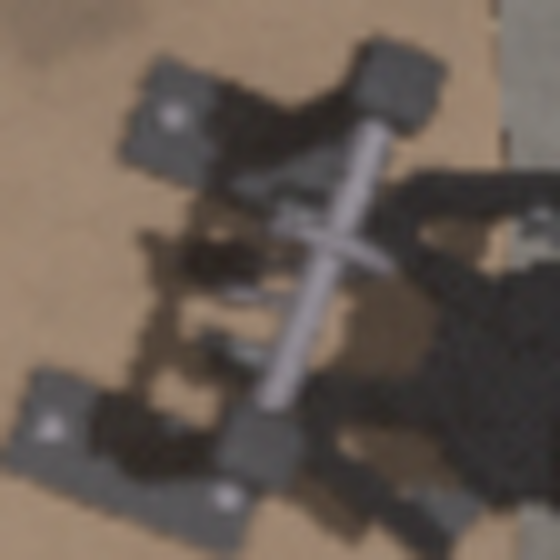

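Request:
{"name": "step_arm", "arguments": {
  "motion": [
    [2, 0, 9, 0, 0, 0],
    [2, 0, 9, 0, 0, 0],
    [0, 0, 0, 0, 0, 0]
  ]
}}

```text
clock: 3.95
position: [0.6046, -0.2963, 0.0774]
ee_rot: [0.685, 0.439, 0.487, -0.318]
ft_force: [0.1, -0.1, -0.3]
grip_width: 0.47
```

Request:
{"name": "step_arm", "arguments": {
  "motion": [
    [0, 0, 0, 0, 0, 0],
    [0, 0, 0, 0, 0, 0],
    [0, 0, 0, 0, 0, 0],
    [0, 0, 0, 0, 0, 0],
    [0, 0, 0, 0, 0, 0],
    [0, 0, 0, 0, 0, 0]
  ],
  "jaw": 0,
  "force": 60
}}

```text
clock: 4.7
position: [0.6044, -0.2969, 0.0775]
ee_rot: [0.685, 0.439, 0.487, -0.318]
ft_force: [0.4, 0.9, 0.2]
grip_width: 0.15
```

```bash
python3 -c "
from h import *
R=rot(66.5,18);G=np.array((0.597,-0.311,.083))
goto(G,R)
a=manip.camera('scene');b=manip.camera('top')
crop(a,355,130,435,210,7,'pics/s5.png');crop(b,372,170,428,226,10,'pics/t5.png')"
```

```text
clock 4.70 grasp now [ 0.5972 -0.313   0.0835] tcp shift tool mm [ 0.4 -1.2  1.9] turn deg [ 0.7  0.9 -0.6] shift in TARGET axes [ 0.3 -1.2  1.9] F [0.4 0.9 0.2] w 0.15 q [ 1.25  1.13 -0.72  1.23 -0.51  1.44  0.5 ]
```

View pics/s5.png

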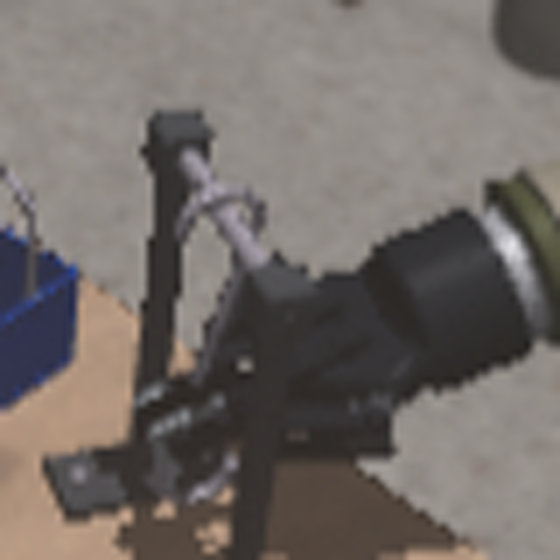

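View pics/t5.png

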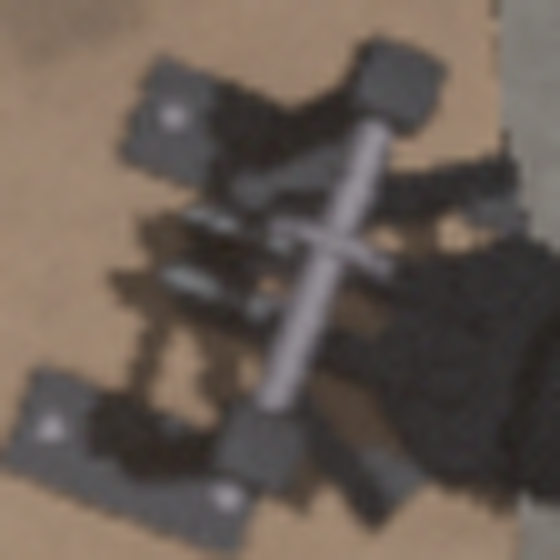

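Request:
{"name": "step_arm", "arguments": {
  "motion": [
    [6, 0, -2, 0, 0, 0],
    [9, 0, -3, 0, 0, 0],
    [9, 0, -3, 0, 0, 0],
    [6, 0, -2, 0, 0, 0]
  ]
}}

```text
clock: 5.3
position: [0.6046, -0.2972, 0.1109]
ee_rot: [0.685, 0.439, 0.487, -0.317]
ft_force: [-0.1, -0.7, -0.9]
grip_width: 0.152
```

```bash
python3 -c "
from h import *
R=rot(66.5,18);G=np.array((0.597,-0.311,.083))
goto(G,R)
a=manip.camera('scene');b=manip.camera('top')
crop(a,355,130,435,210,7,'pics/s6.png');crop(b,372,170,428,226,10,'pics/t6.png')"
```

```text
clock 5.30 grasp now [ 0.5973 -0.3133  0.117 ] tcp shift tool mm [-31.2  -1.3  12.9] turn deg [ 0.7  0.9 -0.7] shift in TARGET axes [-31.4  -1.5  12.4] F [-0.1 -0.7 -0.9] w 0.152 q [ 1.26  1.09 -0.73  1.23 -0.52  1.46  0.47]
```

View pics/s6.png

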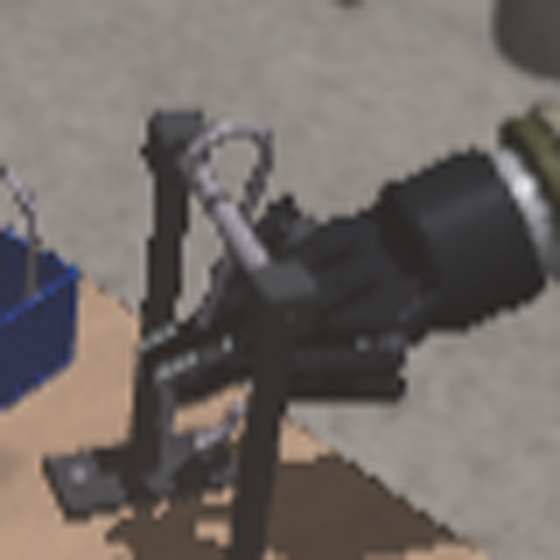

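View pics/t6.png

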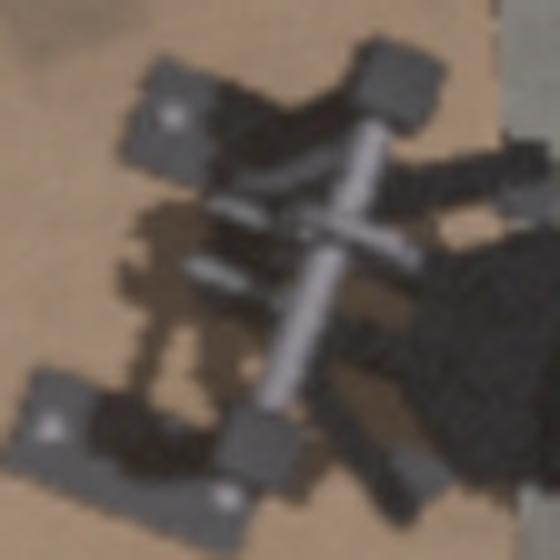

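The hook is up 33 mm, with its curl clear of the rod. Next I'll move it right, off the rack.

Request:
{"name": "step_arm", "arguments": {
  "motion": [
    [-4, 0, -14, 0, 0, 0],
    [-6, 0, -20, 0, 0, 0],
    [-6, 0, -20, 0, 0, 0],
    [-6, 0, -20, 0, 0, 0],
    [-6, 0, -20, 0, 0, 0]
  ]
}}

```text
clock: 6.02
position: [0.5609, -0.3913, 0.1136]
ee_rot: [0.686, 0.439, 0.486, -0.318]
ft_force: [-0.8, 0.3, -0.1]
grip_width: 0.148
```

```bash
python3 -c "
from h import *
goto((0.4959,0.1367,0.2235),rot(74.3,18))
a=manip.camera('scene');b=manip.camera('top')
crop(a,355,110,475,210,6,'pics/s7.png')"
```

```text
clock 6.03 grasp now [ 0.5537 -0.4074  0.1196] tcp shift tool mm [ 249.6 -280.6  413. ] turn deg [ 8.1  0.9 -3.2] shift in TARGET axes [ 256.2 -205.5  451.4] F [-0.8  0.3 -0.1] w 0.148 q [ 1.3   1.16 -0.68  1.03 -0.49  1.64  0.46]
```

View pics/s7.png

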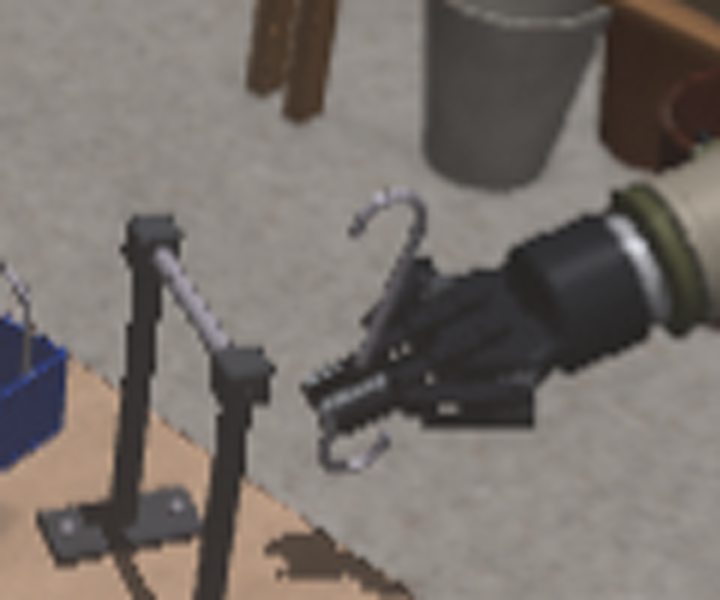

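Request:
{"name": "step_arm", "arguments": {
  "motion": [
    [15, -5, -5, 0, 0, 0],
    [30, -15, -9, 0, 0, 0],
    [30, -20, -9, 0, 0, 0],
    [30, -20, -9, 0, 0, 0],
    [30, -20, -9, 0, 0, 0],
    [30, -20, -9, 0, 0, 0]
  ]
}}

```text
clock: 6.88
position: [0.4709, -0.3405, 0.2934]
ee_rot: [0.685, 0.439, 0.485, -0.319]
ft_force: [-0.3, 0.1, -0.7]
grip_width: 0.15
```

```bash
python3 -c "
from h import *
n=np.array([.2705,.963,0])
goto(np.array((0.4959,0.1367,0.2235+.035))-.1*n,rot(74.3,18))"
```

```text
clock 6.88 grasp now [ 0.4637 -0.3566  0.2995] tcp shift tool mm [  77.9 -160.5  358.1] turn deg [ 7.9  0.9 -3.4] shift in TARGET axes [  79.9 -105.1  377.7] F [-0.3  0.1 -0.7] w 0.15 q [ 1.5   0.8  -0.78  1.31 -0.6   1.72  0.38]
```

Request:
{"name": "step_arm", "arguments": {
  "motion": [
    [0, 0, 10, 4, 0.5, -1.7],
    [0, 0, 10, 4, 0.5, -1.7],
    [8, -10, 35, 0, 0, 0],
    [8, -10, 35, 0, 0, 0],
    [8, -10, 35, 0, 0, 0],
    [8, -10, 35, 0, 0, 0],
    [8, -10, 35, 0, 0, 0],
    [8, -10, 35, 0, 0, 0]
  ]
}}

```text
clock: 7.88
position: [0.4744, -0.0885, 0.2742]
ee_rot: [0.644, 0.495, 0.465, -0.353]
ft_force: [0.4, 0.6, -1.0]
grip_width: 0.156
```

```bash
python3 -c "
from h import *
n=np.array([.2705,.963,0])
goto(np.array((0.4959,0.1367,0.2235+.035))-.1*n,rot(74.3,18))"
```

```text
clock 7.88 grasp now [ 0.4697 -0.1056  0.2801] tcp shift tool mm [ 24.7 -39.  140.2] turn deg [-0.4  0.6  0.5] shift in TARGET axes [ 23.  -40.2 140.2] F [ 0.4  0.6 -1. ] w 0.156 q [ 1.49  0.58 -0.96  1.79 -0.72  1.47  0.51]
```

Request:
{"name": "step_arm", "arguments": {
  "motion": [
    [5, -8, 28, 0, 0, 0],
    [5, -8, 28, 0, 0, 0],
    [5, -8, 28, 0, 0, 0],
    [4, -8, 28, 0, 0, 0],
    [4, -8, 28, 0, 0, 0],
    [0, 0, 0, 0, 0, 0]
  ]
}}

```text
clock: 8.62
position: [0.4669, 0.0707, 0.2501]
ee_rot: [0.644, 0.499, 0.459, -0.354]
ft_force: [0.9, -1.1, 0.3]
grip_width: 0.153
```

```bash
python3 -c "
from h import *
n=np.array([.2705,.963,0])
goto(np.array((0.4959,0.1367,0.2235+.035))-.1*n,rot(74.3,18))
a=manip.camera('scene');b=manip.camera('top')
crop(a,240,150,400,350,3,'pics/s8.png');crop(b,215,170,345,290,5,'pics/t8.png')"
```

```text
clock 8.62 grasp now [0.4624 0.0536 0.2562] tcp shift tool mm [ -1.2   9.9 -11.3] turn deg [-1.   1.2  0.5] shift in TARGET axes [ -0.8  10.1 -11.1] F [ 0.9 -1.1  0.3] w 0.153 q [ 1.45  0.44 -1.11  2.06 -0.9   1.23  0.58]
```

View pics/s8.png

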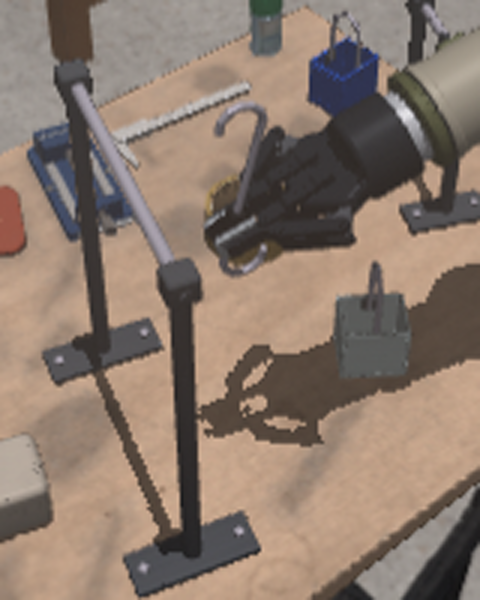

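View pics/t8.png

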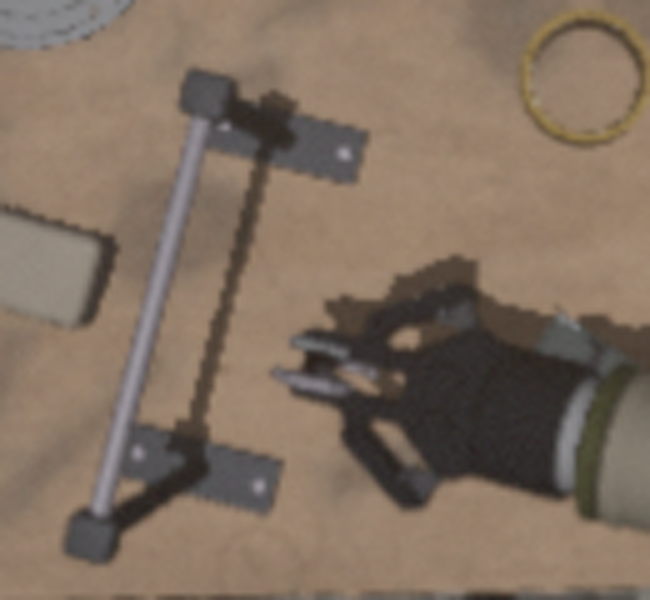

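```bash
python3 -c "
from h import *
C=lambda n,p,x,y,k:((proj(n,p)-[x,y]+.5)*k-.5).round(0)
n=np.array([.2705,.963,0]);g=np.array((0.4624,0.0536,.2562))
z=np.array([0,0,1.])
h=g-.007*n+.1165*z # hook_top
for nm,dx,dz in [('apex',0,9.8),('tip',18,-8),('shanktop',-18,-8),('lowbottom',0,-79.2-89),('lowtip',-18,-79.2-68)]:
  p=h+n*dx/1e3+z*dz/1e3;print(nm,C('scene',p,240,150,3),C('top',p,215,170,5))"
```

```text
apex [241. 108.] [306. 380.]
tip [218. 133.] [275. 369.]
shanktop [263. 120.] [344. 387.]
lowbottom [241. 274.] [339. 362.]
lowtip [261. 250.] [366. 372.]
```

Request:
{"name": "step_arm", "arguments": {
  "motion": [
    [6, 5, 18, 0, 0, 0],
    [6, 5, 18, 0, 0, 0],
    [6, 0, 18, 0, 0, 0],
    [5, 0, 16, 0, 0, 0],
    [4, 0, 12, 0, 0, 0],
    [0, 0, 0, 0, 0, 0]
  ]
}}

```text
clock: 9.48
position: [0.5025, 0.1487, 0.2491]
ee_rot: [0.647, 0.497, 0.46, -0.35]
ft_force: [-0.8, -0.5, -0.5]
grip_width: 0.153
```

```bash
python3 -c "
from h import *
goto((0.4959,0.1367,0.2235+.03),rot(74.3,18))
a=manip.camera('scene');b=manip.camera('top')
crop(a,240,150,400,350,3,'pics/s9.png');crop(b,215,170,345,290,5,'pics/t9.png')"
```

```text
clock 9.47 grasp now [0.4979 0.1317 0.2553] tcp shift tool mm [ 0.2 -3.1  4.6] turn deg [-0.5  1.3  0.5] shift in TARGET axes [ 0.  -3.1  4.6] F [-0.8 -0.5 -0.5] w 0.153 q [ 1.31  0.46 -1.17  2.08 -0.99  1.05  0.55]
```

View pics/s9.png

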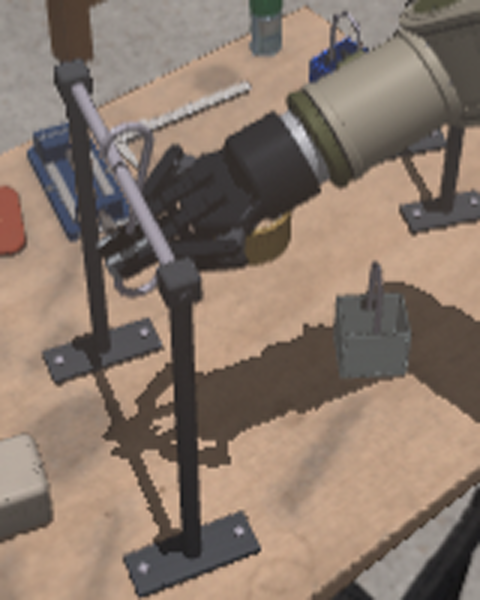

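View pics/t9.png

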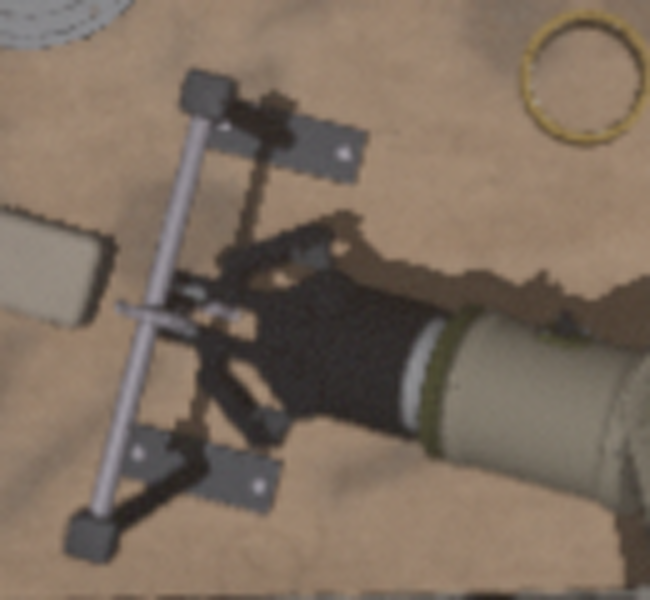

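Request:
{"name": "step_arm", "arguments": {
  "motion": [
    [0, -3, 5, 0, 0, 0],
    [-6, 0, 2, 0, 0, 0],
    [-6, 0, 2, 0, 0, 0],
    [-6, 0, 2, 0, 0, 0],
    [-6, 0, 2, 0, 0, 0],
    [0, 0, 0, 0, 0, 0]
  ]
}}

```text
clock: 10.32
position: [0.5014, 0.1511, 0.2194]
ee_rot: [0.648, 0.496, 0.461, -0.349]
ft_force: [0.2, -0.9, -1.1]
grip_width: 0.154
```

```bash
python3 -c "
from h import *
goto((0.4959,0.1367,0.2235),rot(74.3,18))
a=manip.camera('scene');b=manip.camera('top')
crop(a,250,170,330,270,6,'pics/s10.png');crop(b,225,210,285,260,10,'pics/t10.png')"
```

```text
clock 10.32 grasp now [0.4967 0.1341 0.2256] tcp shift tool mm [-0.8 -1.4  2.9] turn deg [-0.3  1.3  0.3] shift in TARGET axes [-0.9 -1.4  2.9] F [ 0.2 -0.9 -1.1] w 0.154 q [ 1.28  0.52 -1.13  2.1  -0.97  1.    0.59]
```

View pics/s10.png

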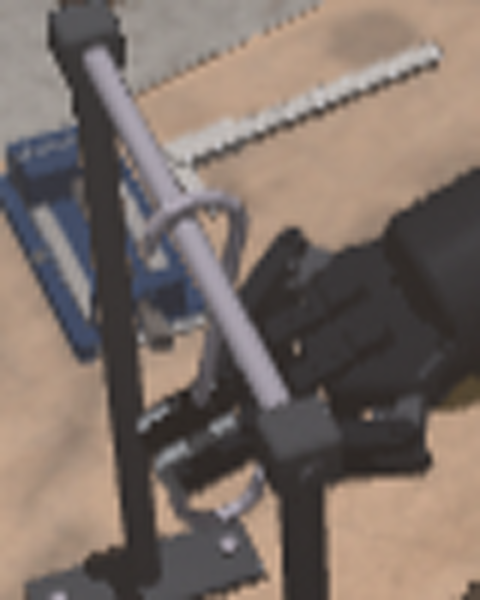

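View pics/t10.png

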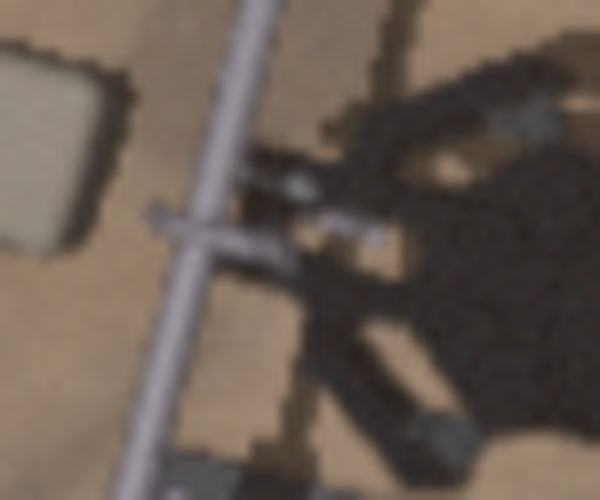

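Request:
{"name": "step_arm", "arguments": {
  "motion": [
    [0, -1, 3, 0, 0, 0],
    [-2, 0, 0.5, 0, 0, 0],
    [0, 0, 0, 0, 0, 0]
  ]
}}

```text
clock: 10.8
position: [0.5015, 0.1543, 0.2173]
ee_rot: [0.648, 0.496, 0.461, -0.349]
ft_force: [-0.4, -0.0, 1.1]
grip_width: 0.154
```

```bash
python3 -c "
from h import *
goto((0.4959,0.1367,0.2235),rot(74.3,18))"
```

```text
clock 10.80 grasp now [0.4968 0.1373 0.2235] tcp shift tool mm [ 0.1 -0.6 -0.8] turn deg [-0.3  1.3  0.4] shift in TARGET axes [ 0.2 -0.6 -0.8] F [-0.4 -0.   1.1] w 0.154 q [ 1.27  0.52 -1.13  2.1  -0.97  0.99  0.6 ]
```

Request:
{"name": "step_arm", "arguments": {
  "motion": [
    [-1.5, 0, 0.5, 0, 0, 0],
    [0, 0, 0, 0, 0, 0]
  ]
}}

```text
clock: 11.05
position: [0.502, 0.1548, 0.2173]
ee_rot: [0.647, 0.496, 0.462, -0.35]
ft_force: [-0.5, 0.2, -0.2]
grip_width: 0.152
```

```bash
python3 -c "
from h import *
goto((0.4959,0.1367,0.2235),rot(74.3,18))"
```

```text
clock 11.05 grasp now [0.4973 0.1378 0.2234] tcp shift tool mm [-0.  -1.  -1.3] turn deg [-0.3  1.2  0.5] shift in TARGET axes [ 0.  -1.  -1.3] F [-0.5  0.2 -0.2] w 0.152 q [ 1.27  0.53 -1.13  2.1  -0.97  0.98  0.6 ]
```

Request:
{"name": "step_arm", "arguments": {
  "motion": [
    [-2.5, 0, 0.8, 0, 0, 0],
    [0, 0, 0, 0, 0, 0]
  ]
}}

```text
clock: 11.3
position: [0.5028, 0.1555, 0.2173]
ee_rot: [0.645, 0.496, 0.464, -0.351]
ft_force: [-0.7, 1.1, -0.2]
grip_width: 0.149
```

```bash
python3 -c "
from h import *
goto((0.4959,0.1367,0.2235),rot(74.3,18))
a=manip.camera('scene');b=manip.camera('top')
crop(a,250,170,330,270,6,'pics/s11.png');crop(b,225,210,285,260,10,'pics/t11.png')"
```

```text
clock 11.30 grasp now [0.4981 0.1385 0.2234] tcp shift tool mm [-0.3 -1.6 -2.2] turn deg [-0.3  0.9  0.6] shift in TARGET axes [-0.3 -1.6 -2.2] F [-0.7  1.1 -0.2] w 0.149 q [ 1.27  0.53 -1.13  2.1  -0.97  0.98  0.61]
```

View pics/s11.png

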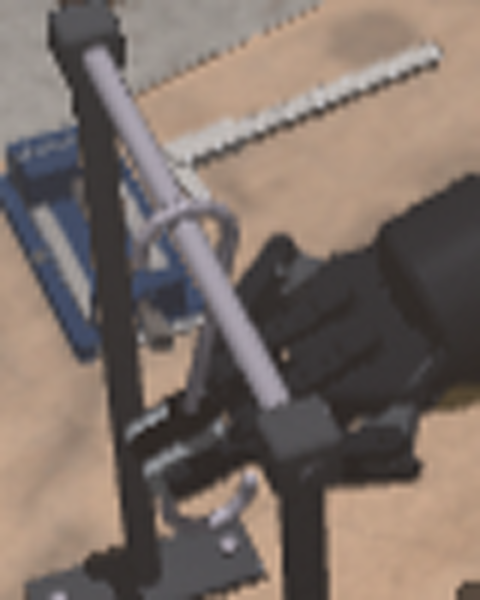

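The height stopped dropping at 0.2234 m, where the hook should rest (expected 0.2235), so it's on the rod. Releasing it now.

Request:
{"name": "step_arm", "arguments": {
  "motion": [
    [0.5, 0, -1.5, 0, 0, 0],
    [0, 0, 0, 0, 0, 0]
  ]
}}

```text
clock: 11.65
position: [0.5023, 0.1539, 0.2175]
ee_rot: [0.646, 0.496, 0.463, -0.35]
ft_force: [0.0, 0.1, 1.8]
grip_width: 0.151
```

Request:
{"name": "step_arm", "arguments": {
  "motion": [
    [0, 0, 0, 0, 0, 0],
    [0, 0, 0, 0, 0, 0],
    [0, 0, 0, 0, 0, 0],
    [0, 0, 0, 0, 0, 0]
  ],
  "jaw": 40
}}

```text
clock: 12.15
position: [0.5022, 0.1534, 0.2169]
ee_rot: [0.646, 0.496, 0.463, -0.35]
ft_force: [-1.0, -0.4, 0.3]
grip_width: 0.469
```

```bash
python3 -c "
from h import *
goto((0.4959,0.1367,0.2235),rot(74.3,18))
a=manip.camera('scene');b=manip.camera('top')
crop(a,250,170,330,270,6,'pics/s12.png');crop(b,225,210,285,260,10,'pics/t12.png')"
```

```text
clock 12.15 grasp now [0.4975 0.1364 0.223 ] tcp shift tool mm [ 0.8 -1.6 -0.3] turn deg [-0.3  1.1  0.5] shift in TARGET axes [ 0.8 -1.6 -0.3] F [-1.  -0.4  0.3] w 0.469 q [ 1.27  0.53 -1.13  2.1  -0.97  0.99  0.6 ]
```

View pics/s12.png

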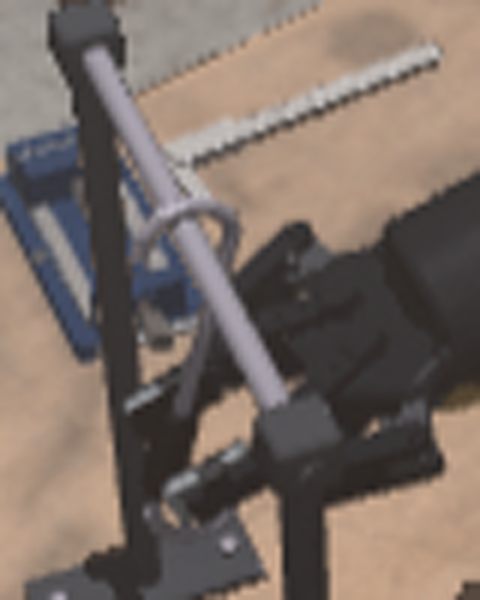

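View pics/t12.png

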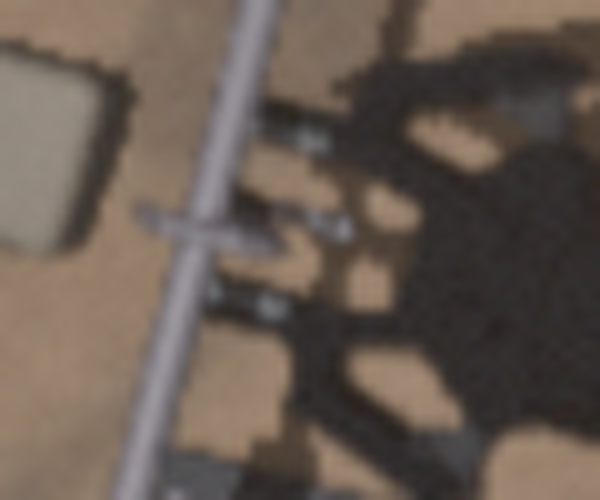

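Request:
{"name": "step_arm", "arguments": {
  "motion": [
    [-3, 0, -10, 0, 0, 0],
    [-5, 0, -16, 0, 0, 0],
    [-6, 0, -20, 0, 0, 0],
    [-6, 0, -20, 0, 0, 0],
    [0, 0, -30, 0, 0, 0],
    [0, 0, -30, 0, 0, 0],
    [0, 0, -30, 0, 0, 0]
  ]
}}

```text
clock: 13.12
position: [0.4577, -0.0047, 0.2493]
ee_rot: [0.647, 0.495, 0.462, -0.35]
ft_force: [1.3, -0.0, -0.3]
grip_width: 0.471
```

```bash
python3 -c "
from h import *
goto((0.4457,-.0992,0.035),rot(52,18))
a=manip.camera('scene');b=manip.camera('top')
crop(a,240,160,400,310,4,'pics/s13.png');crop(b,225,180,365,280,5,'pics/t13.png')"
```

```text
clock 13.12 grasp now [ 0.453  -0.0218  0.2554] tcp shift tool mm [-233.5   19.3   -1.5] turn deg [-21.4   1.    7.4] shift in TARGET axes [-229.1   48.7    7.1] F [ 1.3 -0.  -0.3] w 0.471 q [ 1.5   0.49 -1.02  1.99 -0.81  1.34  0.59]
```

View pics/s13.png

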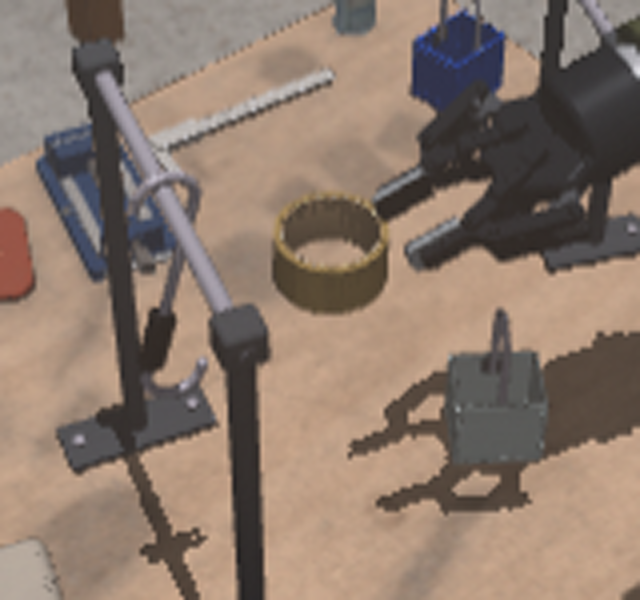

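View pics/t13.png

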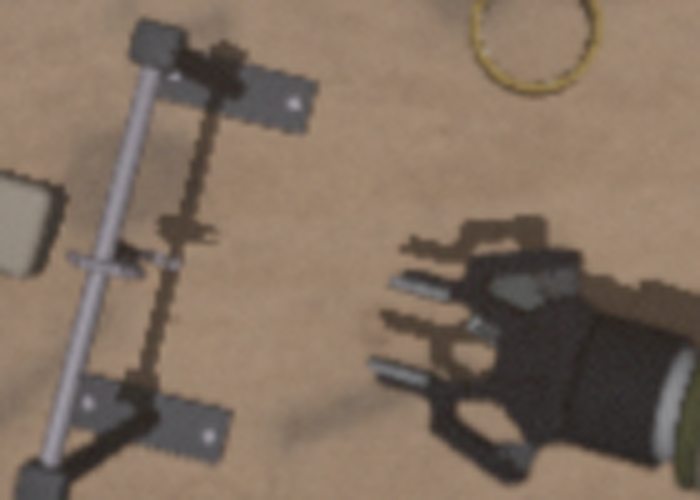

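Both views show the hook hanging freely near mid-rod, upright, with the lower curl open to the right. Now I'll turn and back off toward the tin.

Request:
{"name": "step_arm", "arguments": {
  "motion": [
    [0, 5, -30, -7, 0, 2.4],
    [0, 5, -30, -7, 0, 2.4],
    [0, 5, -30, -7, 0, 2.4],
    [-10, 5, -30, 0, 0, 0],
    [-20, 0, -30, 0, 0, 0]
  ],
  "jaw": 78
}}

```text
clock: 13.85
position: [0.3987, -0.1502, 0.2706]
ee_rot: [0.733, 0.355, 0.524, -0.249]
ft_force: [-0.7, 0.1, 0.7]
grip_width: 0.913
```

```bash
python3 -c "
from h import *
R=rot(52,20)
goto(np.array((0.4457,-.0992,0.038))-.11*R.as_matrix()[:,2],R)
a=manip.camera('scene');b=manip.camera('top')
crop(a,335,230,415,290,8,'pics/s14.png');crop(b,295,220,365,270,10,'pics/t14.png')"
```

```text
clock 13.85 grasp now [ 0.3876 -0.164   0.2767] tcp shift tool mm [-195.7    4.4   50.4] turn deg [ 0.7 -0.9  0.2] shift in TARGET axes [-194.9    5.6   53.3] F [-0.7  0.1  0.7] w 0.913 q [ 1.89  0.3  -0.95  2.07 -0.94  1.45  0.66]
```

View pics/s14.png

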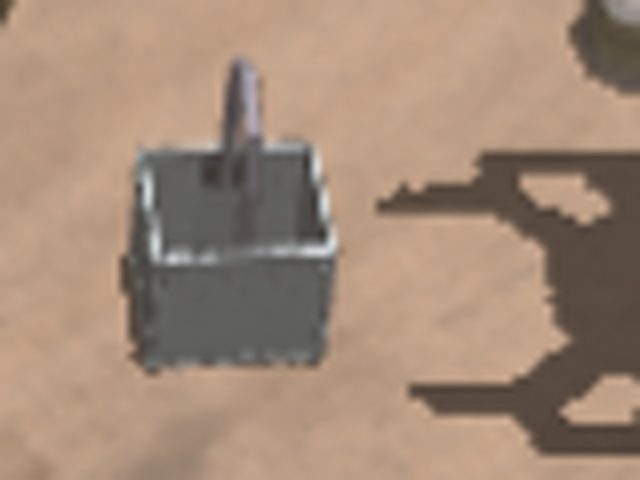

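View pics/t14.png

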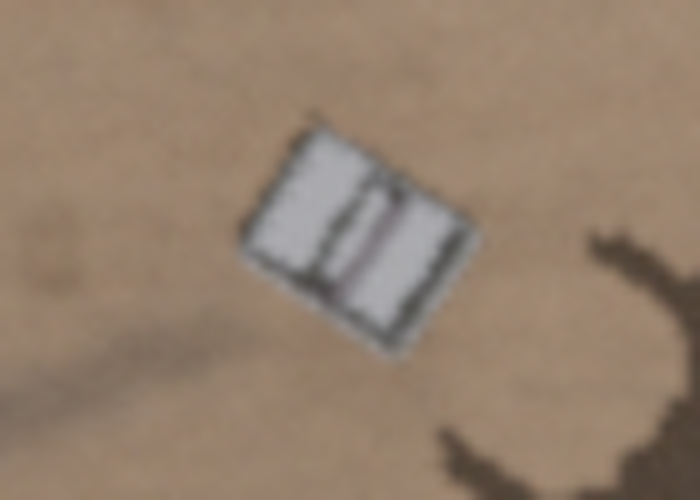

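```bash
python3 -c "
from h import *
np.set_printoptions(precision=4,suppress=True)
T=lambda x,y:(295+(x+.5)/10-.5,220+(y+.5)/10-.5)
S=lambda x,y:(335+(x+.5)/8-.5,230+(y+.5)/8-.5)
for n,f,P in(('top',T,[(315,118),(482,230),(398,358),(240,242)]),('scene',S,[(140,148),(318,145),(338,245),(157,262)])):
  c=np.array([onz(n,f(*p),.06) for p in P]);e=np.roll(c,-1,0)-c
  print(n,c.mean(0),np.linalg.norm(e,axis=1),np.degrees(np.arctan2(e[:,1],e[:,0]))%180)
print('base',[onz('scene',S(*p),0) for p in[(148,368),(322,362)]])
print('bail wire ends top',onz('top',T(400,200),.1),onz('top',T(335,295),.1), 'peak', tri(S(240,62),T(368,248)))
"
```

```text
top [ 0.4456 -0.099   0.06  ] [0.0667 0.0507 0.0649 0.048 ] [ 54.6621 145.0628  52.2632 147.2613]
scene [ 0.4455 -0.1012  0.06  ] [0.0636 0.0461 0.0637 0.0522] [ 52.5542 144.4052  58.1303 144.4304]
base [array([ 0.4434, -0.0606,  0.    ]), array([ 0.4066, -0.1109,  0.    ])]
bail wire ends top [ 0.4592 -0.1113  0.1   ] [ 0.4294 -0.0896  0.1   ] peak (array([ 0.4468, -0.0986,  0.131 ]), np.float64(0.00251947318874534))
```

Request:
{"name": "step_arm", "arguments": {
  "motion": [
    [-30, 0, 5, 1, 0, 0],
    [-30, 0, 5, 1, -0.5, 0],
    [-30, 0, 5, 0.7, -0.5, 0],
    [-30, 0, 5, 0, 0, 0],
    [-30, 0, 5, 0, 0, 0]
  ]
}}

```text
clock: 14.58
position: [0.3808, -0.1743, 0.1168]
ee_rot: [0.733, 0.369, 0.509, -0.262]
ft_force: [-0.6, 0.6, 0.2]
grip_width: 0.909
```

```bash
python3 -c "
from h import *
R=rot(54.3,20)
goto(np.array((0.4455,-.1,0.038))-.11*R.as_matrix()[:,2],R)"
```

```text
clock 14.57 grasp now [ 0.3705 -0.1885  0.1232] tcp shift tool mm [-40.3   9.4  28. ] turn deg [ 0.4  0.2 -0.6] shift in TARGET axes [-40.5   9.2  27.9] F [-0.6  0.6  0.2] w 0.909 q [ 1.76  0.66 -0.79  2.05 -0.7   1.23  0.79]
```

Request:
{"name": "step_arm", "arguments": {
  "motion": [
    [-20, 5, 10, 0.2, 0, -0.3],
    [-20, 4, 10, 0.2, 0, -0.3],
    [0, 0, 8, 0, 0, 0],
    [0, 0, 0, 0, 0, 0]
  ]
}}

```text
clock: 15.08
position: [0.3952, -0.1678, 0.068]
ee_rot: [0.729, 0.373, 0.51, -0.263]
ft_force: [-0.6, 0.0, 0.4]
grip_width: 0.913
```

```bash
python3 -c "
from h import *
R=rot(54.3,20)
goto(np.array((0.4455,-.1,0.038))-.005*R.as_matrix()[:,2],R)
a=manip.camera('scene');b=manip.camera('top')
crop(a,315,200,475,300,5,'pics/s15.png');crop(b,295,210,405,290,7,'pics/t15.png')"
```

```text
clock 15.07 grasp now [ 0.385  -0.1821  0.0743] tcp shift tool mm [  0.6   1.5 103.2] turn deg [-0.1 -0.  -0.2] shift in TARGET axes [  0.7   1.3 103.2] F [-0.6  0.   0.4] w 0.913 q [ 1.7   0.78 -0.75  2.03 -0.67  1.14  0.83]
```

View pics/s15.png

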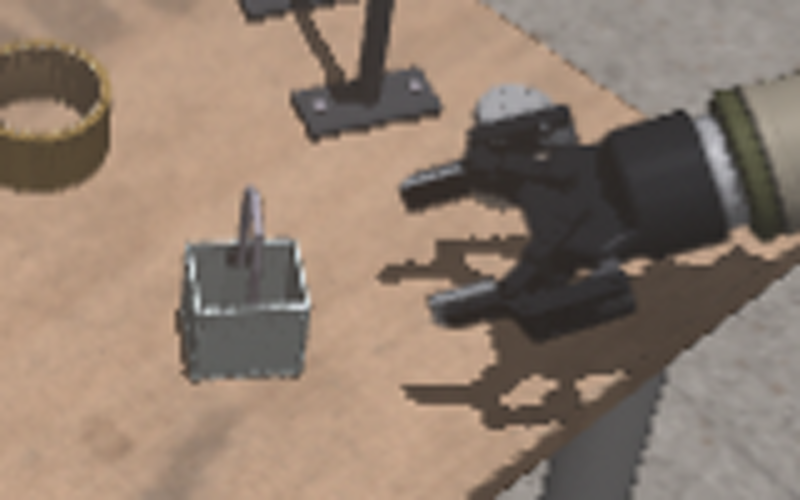

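View pics/t15.png

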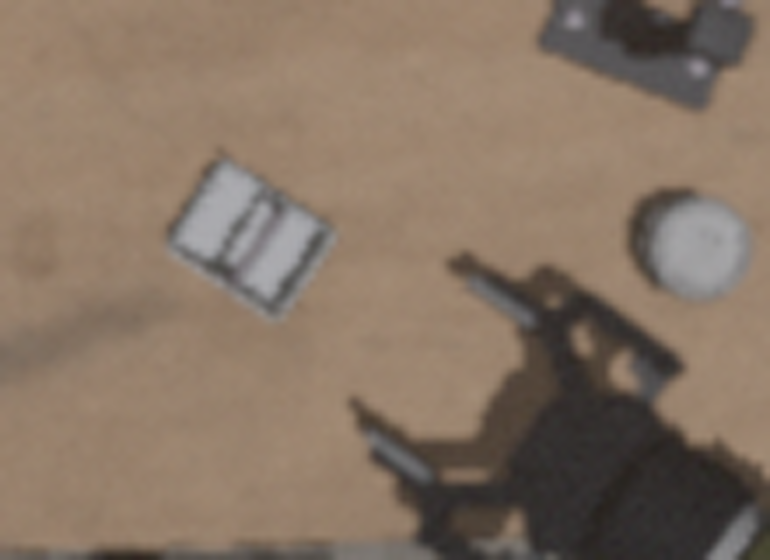

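The open jaws straddle the tin's line and the jar stays clear. Advancing.

Request:
{"name": "step_arm", "arguments": {
  "motion": [
    [0, 1, 20, 0, 0, 0],
    [0, 0, 24, 0, 0, 0],
    [0, 0, 24, 0, 0, 0],
    [0, 0, 20, 0, 0, 0],
    [0, 0, 12, 0, 0, 0],
    [0, 0, 0, 0, 0, 0]
  ]
}}

```text
clock: 15.92
position: [0.4525, -0.0949, 0.0352]
ee_rot: [0.731, 0.374, 0.509, -0.258]
ft_force: [0.2, -0.5, 0.5]
grip_width: 0.914
```

```bash
python3 -c "
from h import *
R=rot(54.3,20)
goto(np.array((0.4455,-.1,0.038))-.005*R.as_matrix()[:,2],R)
a=manip.camera('scene');b=manip.camera('top')
crop(a,315,200,475,300,5,'pics/s16.png');crop(b,295,210,405,290,7,'pics/t16.png')"
```

```text
clock 15.93 grasp now [ 0.4422 -0.1091  0.0418] tcp shift tool mm [-0.2 -2.7  5.1] turn deg [0.3 0.4 0.1] shift in TARGET axes [-0.2 -2.7  5.1] F [ 0.2 -0.5  0.5] w 0.914 q [ 1.59  0.86 -0.81  2.1  -0.75  0.91  0.87]
```

View pics/s16.png

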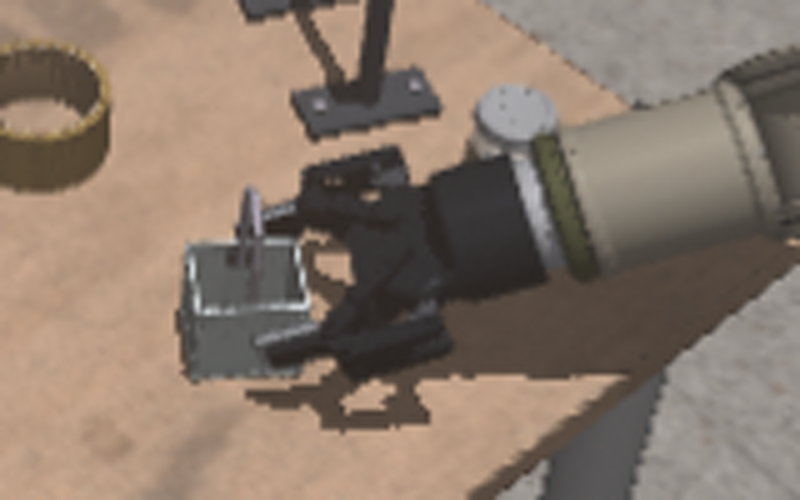

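View pics/t16.png

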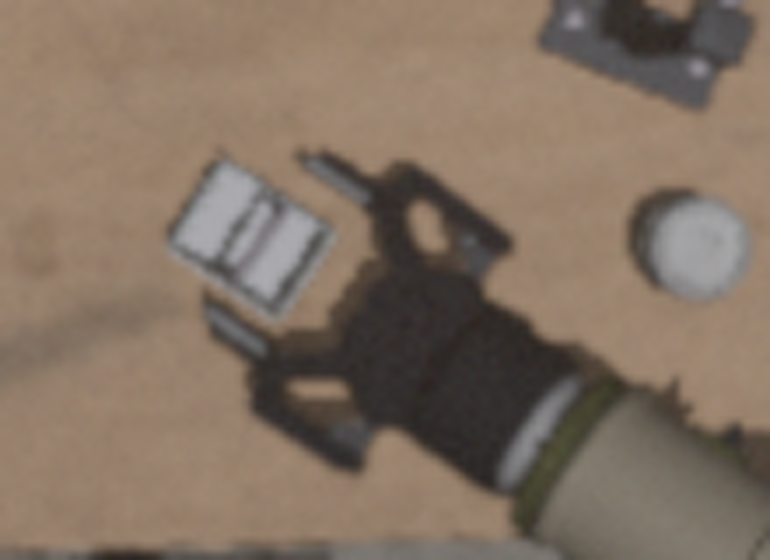

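Request:
{"name": "step_arm", "arguments": {
  "motion": [
    [0, -2, 5, 0, 0, 0],
    [0, 0, 0, 0, 0, 0]
  ]
}}

```text
clock: 16.27
position: [0.4534, -0.0922, 0.0332]
ee_rot: [0.732, 0.373, 0.509, -0.257]
ft_force: [0.9, -0.9, 0.1]
grip_width: 0.916
```

Request:
{"name": "step_arm", "arguments": {
  "motion": [
    [0, 0, 0, 0, 0, 0],
    [0, 0, 0, 0, 0, 0],
    [0, 0, 0, 0, 0, 0],
    [0, 0, 0, 0, 0, 0],
    [0, 0, 0, 0, 0, 0],
    [0, 0, 0, 0, 0, 0]
  ],
  "jaw": 30,
  "force": 45
}}

```text
clock: 17.02
position: [0.4533, -0.0924, 0.0334]
ee_rot: [0.732, 0.373, 0.509, -0.257]
ft_force: [-0.2, 0.1, 0.2]
grip_width: 0.603
```

```bash
python3 -c "
from h import *
R=rot(54.3,20)
goto(np.array((0.4455,-.1,0.038))-.005*R.as_matrix()[:,2],R)
a=manip.camera('scene');b=manip.camera('top')
crop(a,335,220,415,290,8,'pics/s17.png');crop(b,295,220,365,270,10,'pics/t17.png')"
```

```text
clock 17.02 grasp now [ 0.443  -0.1066  0.0399] tcp shift tool mm [ 0.7 -1.9  2. ] turn deg [0.5 0.5 0. ] shift in TARGET axes [ 0.7 -1.9  2. ] F [-0.2  0.1  0.2] w 0.603 q [ 1.58  0.87 -0.82  2.11 -0.76  0.9   0.88]
```

View pics/s17.png

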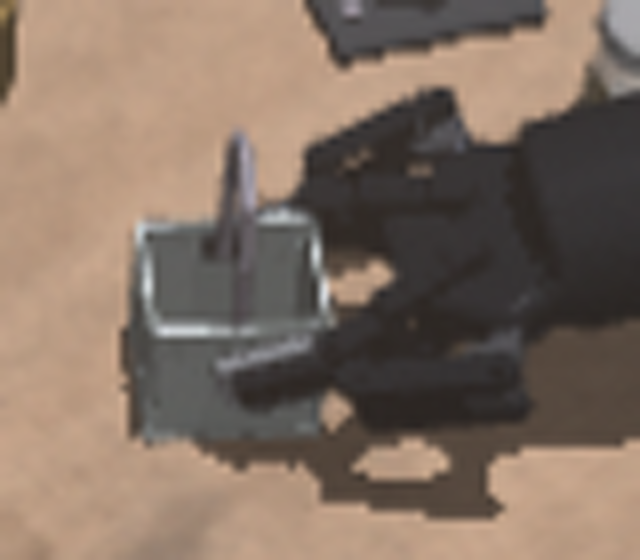

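View pics/t17.png

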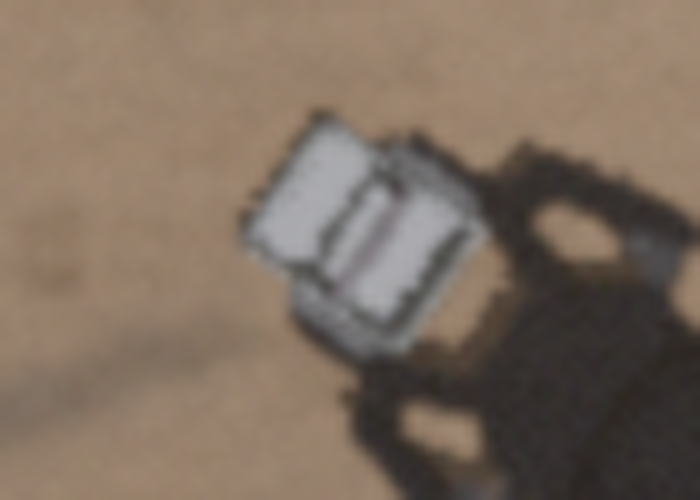

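```bash
python3 -c "
from h import *
C=lambda n,p,x,y,k:((proj(n,p)-[x,y]+.5)*k-.5).round(0)
n=np.array([.2705,.963,0]);u=np.array([.963,-.2705,0]);z=np.array([0,0,1.])
h=np.array((.4955,.1296,.34))
for nm,dx,dz in [('apex',0,9.8),('tip',18,-8),('shanktop',-18,-8),('grip',9.6,-117.2),('lowbottom',0,-79.2-89),('lowtip',-18,-79.2-68)]:
  p=h+n*dx/1e3+z*dz/1e3;print(nm,C('scene',p,250,170,6),C('top',p,225,210,10))
a=manip.camera('scene');b=manip.camera('top')
crop(a,250,170,330,270,6,'pics/s18.png');crop(b,225,210,285,260,10,'pics/t18.png')"
```

```text
apex [186. 208.] [203. 225.]
tip [143. 257.] [149. 206.]
shanktop [235. 231.] [282. 240.]
grip [182. 450.] [254. 206.]
lowbottom [212. 527.] [314. 211.]
lowtip [251. 479.] [361. 227.]
```

View pics/s18.png

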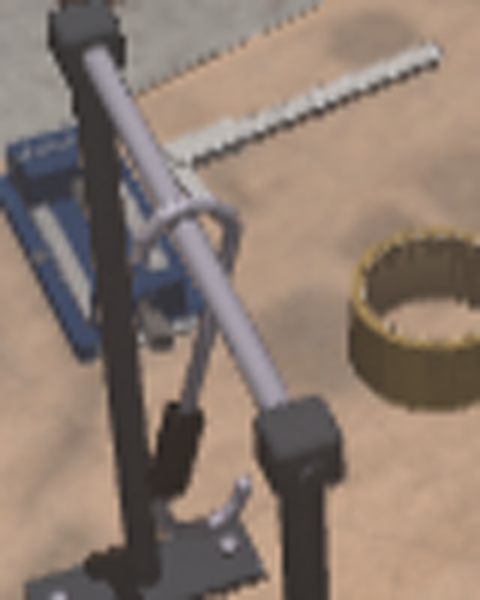

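View pics/t18.png

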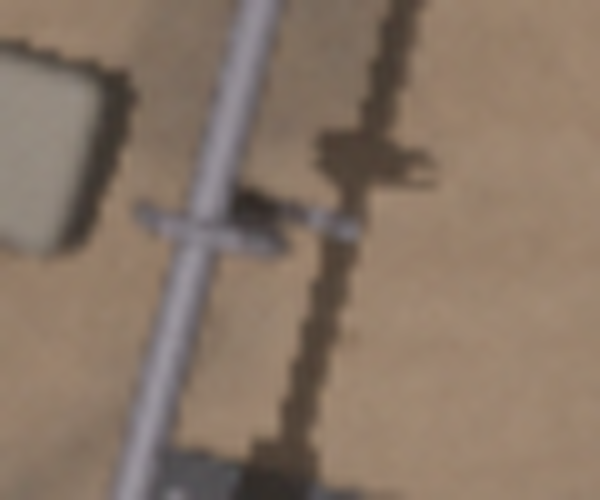

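Request:
{"name": "step_arm", "arguments": {
  "motion": [
    [5, 0, -2, 0, 0, 0],
    [15, 0, -5, 0, 0, 0],
    [20, 0, -7, 0, 0, 0],
    [20, 0, -7, 0, 0, 0],
    [20, 0, -8, 0, 0, 0]
  ]
}}

```text
clock: 17.85
position: [0.4533, -0.0911, 0.1224]
ee_rot: [0.732, 0.373, 0.508, -0.257]
ft_force: [-0.8, -0.2, -2.0]
grip_width: 0.603
```

```bash
python3 -c "
from h import *
n=np.array([.2705,.963,0])
goto(np.array((.4937,.123,.1225))-.1*n,rot(74.3,20))
a=manip.camera('scene')
crop(a,325,180,485,300,5,'pics/s19.png')"
```

```text
clock 17.85 grasp now [ 0.443  -0.1052  0.129 ] tcp shift tool mm [ 36.1 -64.8 114. ] turn deg [19.2  0.5 -7. ] shift in TARGET axes [ 40.1 -19.  128.6] F [-0.8 -0.2 -2. ] w 0.603 q [ 1.66  0.65 -0.93  2.14 -0.83  1.02  0.76]
```

View pics/s19.png

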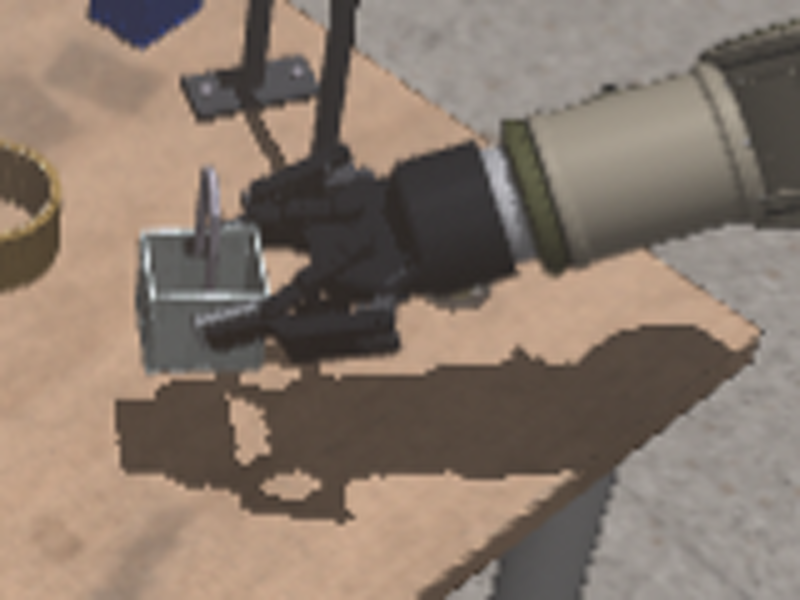

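Request:
{"name": "step_arm", "arguments": {
  "motion": [
    [0, 0, 15, 4.8, 0.1, -1.7],
    [0, -5, 15, 4.8, 0.1, -1.7],
    [0, -5, 15, 4.8, 0.1, -1.7],
    [0, -5, 15, 4.8, 0.1, -1.7]
  ]
}}

```text
clock: 18.4
position: [0.4665, -0.0363, 0.104]
ee_rot: [0.654, 0.498, 0.453, -0.346]
ft_force: [0.1, -0.4, -2.2]
grip_width: 0.604
```

```bash
python3 -c "
from h import *
n=np.array([.2705,.963,0])
goto(np.array((.4937,.123,.1225))-.1*n,rot(74.3,20))"
```

```text
clock 18.40 grasp now [ 0.4619 -0.0532  0.1105] tcp shift tool mm [ 38.9 -16.4  69.1] turn deg [-0.3  0.5  0.1] shift in TARGET axes [ 38.2 -16.9  69.4] F [ 0.1 -0.4 -2.2] w 0.604 q [ 1.39  0.8  -0.88  1.95 -0.6   1.16  0.68]
```

Request:
{"name": "step_arm", "arguments": {
  "motion": [
    [13, -4, 20, 0, 0.2, 0],
    [13, -4, 20, 0, 0.2, 0],
    [12, -4, 17, 0, 0, 0],
    [0, -4, 12, 0, 0, 0],
    [0, 0, 0, 0, 0, 0]
  ]
}}

```text
clock: 19.02
position: [0.4708, 0.0497, 0.1171]
ee_rot: [0.653, 0.497, 0.455, -0.347]
ft_force: [-0.5, -0.9, -1.9]
grip_width: 0.604
```

```bash
python3 -c "
from h import *
n=np.array([.2705,.963,0])
goto(np.array((.4937,.123,.1225))-.1*n,rot(74.3,20))
a=manip.camera('scene');b=manip.camera('top')
crop(a,240,160,400,310,4,'pics/s20.png');crop(b,225,190,345,270,6,'pics/t20.png')"
```

```text
clock 19.02 grasp now [0.4661 0.0327 0.1235] tcp shift tool mm [-2.9  2.2 -5. ] turn deg [-0.3  0.2  0.1] shift in TARGET axes [-2.8  2.3 -5. ] F [-0.5 -0.9 -1.9] w 0.604 q [ 1.35  0.75 -0.97  2.07 -0.71  1.02  0.68]
```

View pics/s20.png

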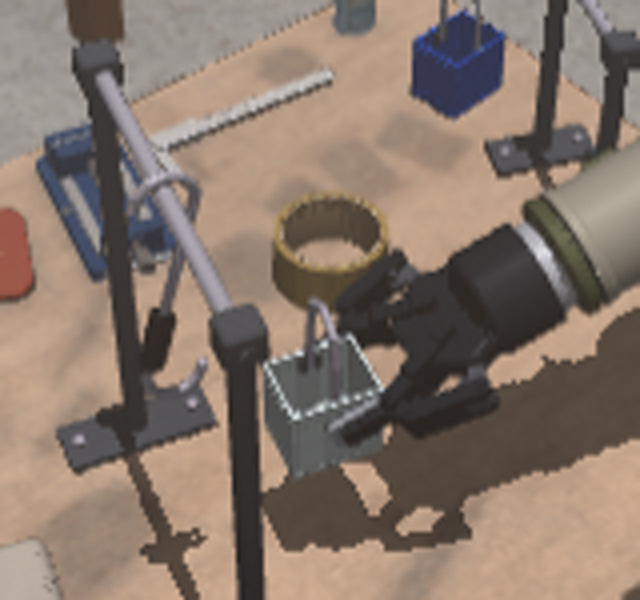

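View pics/t20.png

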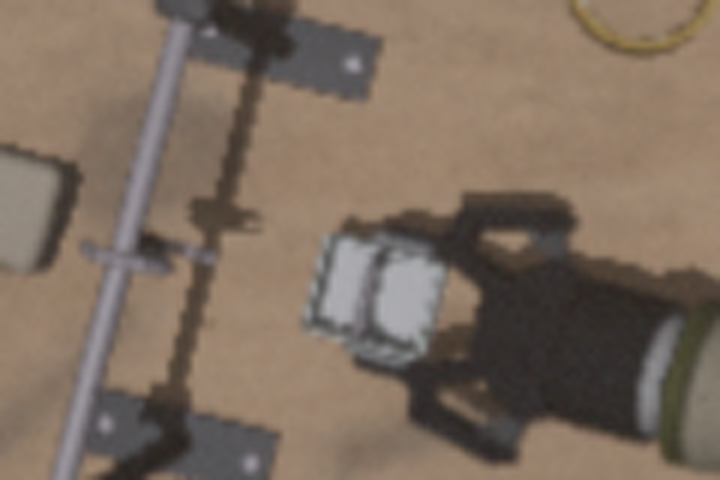

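```bash
python3 -c "
from h import *
C=lambda n,p,x,y,k:((proj(n,p)-[x,y]+.5)*k-.5).round(0)
n=np.array([.2705,.963,0]);z=np.array([0,0,1.])
b=np.array((.4661,.0327,.1235))+.0068*n+.082*z
print(C('scene',b,240,160,4),C('top',b,225,190,6))
T=lambda x,y:(225+(x+.5)/6-.5,190+(y+.5)/6-.5)
S=lambda x,y:(240+(x+.5)/4-.5,160+(y+.5)/4-.5)
print(tri(S(317,303),T(371,283)),b)
print('hook low tip',tri(S(202,362),T(211,257)))
c=np.array([onz('top',T(*p),.1235+.02) for p in[(325,230),(448,255),(430,360),(305,330)]]);print(c.mean(0))
"
```

```text
[323. 311.] [362. 299.]
(array([0.4766181 , 0.03568886, 0.20338536]), np.float64(0.0026047856040396426)) [0.4679394 0.0392484 0.2055   ]
hook low tip (array([0.49060952, 0.11537946, 0.19264848]), np.float64(0.001279042987005645))
[0.46808617 0.03667914 0.1435    ]
```

Request:
{"name": "step_arm", "arguments": {
  "motion": [
    [5, 1, 14, 0, 0, 0],
    [6, 0, 18, 0, 0, 0],
    [5, 0, 14, 0, 0, 0],
    [4, 0, 10, 0, 0, 0],
    [0, 0, 0, 0, 0, 0]
  ]
}}

```text
clock: 19.75
position: [0.4907, 0.1071, 0.1164]
ee_rot: [0.654, 0.495, 0.456, -0.346]
ft_force: [-0.4, -1.0, -2.2]
grip_width: 0.602
```

```bash
python3 -c "
from h import *
n=np.array([.2705,.963,0])
goto(np.array((.4963,.1325,.1225))-.0075*n,rot(74.3,20))
a=manip.camera('scene');b=manip.camera('top')
crop(a,250,200,350,300,6,'pics/s21.png');crop(b,225,200,305,260,9,'pics/t21.png')"
```

```text
clock 19.75 grasp now [0.486  0.0902 0.1229] tcp shift tool mm [12.2 -1.5 33.9] turn deg [-0.   0.2 -0. ] shift in TARGET axes [12.  -1.5 33.9] F [-0.4 -1.  -2.2] w 0.602 q [ 1.27  0.77 -1.02  2.1  -0.77  0.89  0.68]
```

View pics/s21.png

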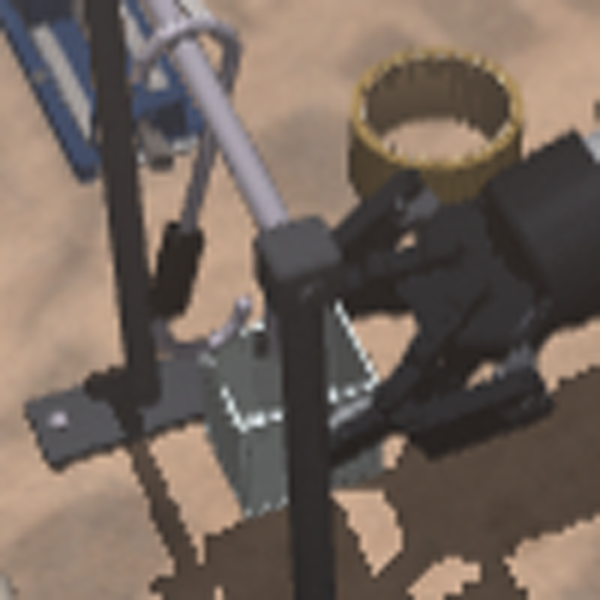

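View pics/t21.png

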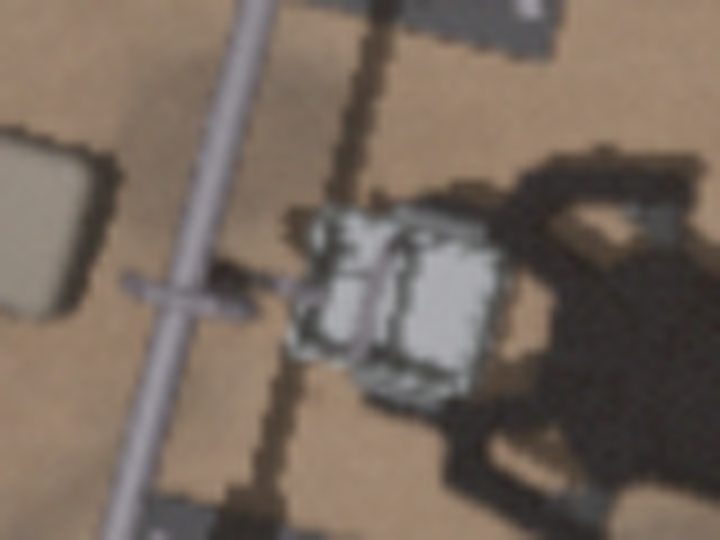

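Request:
{"name": "step_arm", "arguments": {
  "motion": [
    [4, -1, 11, 0, 0, 0],
    [4, 0, 11, 0, 0, 0],
    [4, 0, 9, 0, 0, 0],
    [0, 0, 0, 0, 0, 0]
  ]
}}

```text
clock: 20.35
position: [0.4998, 0.1399, 0.1167]
ee_rot: [0.654, 0.495, 0.456, -0.345]
ft_force: [-0.0, -0.0, -3.0]
grip_width: 0.605
```

```bash
python3 -c "
from h import *
n=np.array([.2705,.963,0])
goto(np.array((.4963,.1325,.0965))-.0075*n,rot(74.3,20))
a=manip.camera('scene');b=manip.camera('top')
crop(a,250,200,350,300,6,'pics/s22.png');crop(b,225,200,305,260,9,'pics/t22.png')"
```

```text
clock 20.35 grasp now [0.495  0.123  0.1232] tcp shift tool mm [-24.2  -1.4  11.1] turn deg [ 0.1  0.2 -0.1] shift in TARGET axes [-24.3  -1.4  11. ] F [-0. -0. -3.] w 0.605 q [ 1.23  0.78 -1.05  2.12 -0.81  0.82  0.68]
```

View pics/s22.png

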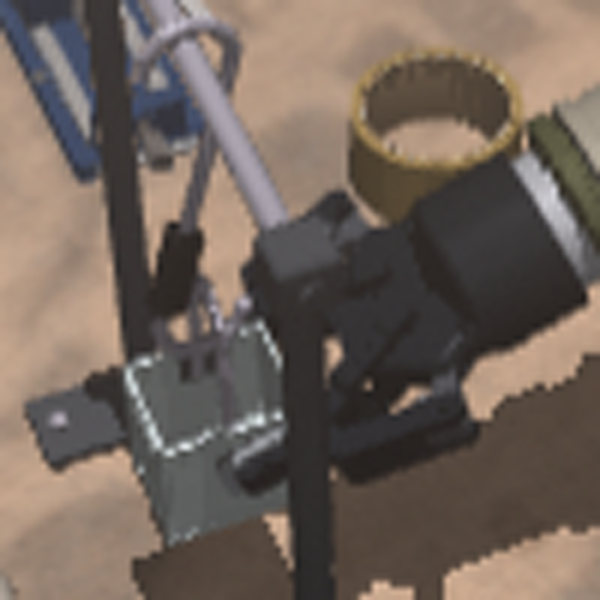

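View pics/t22.png

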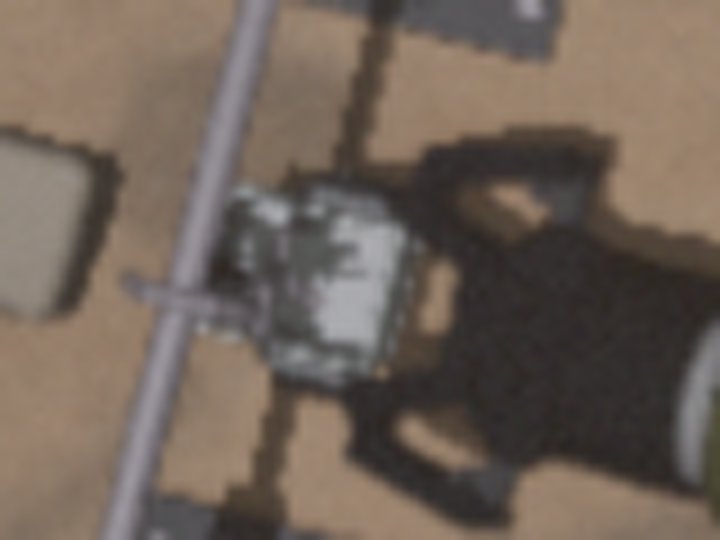

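```bash
python3 -c "
from h import *
a=manip.camera('scene')
crop(a,268,232,304,266,16,'pics/s23.png')"
```

```text
(no output)
```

View pics/s23.png

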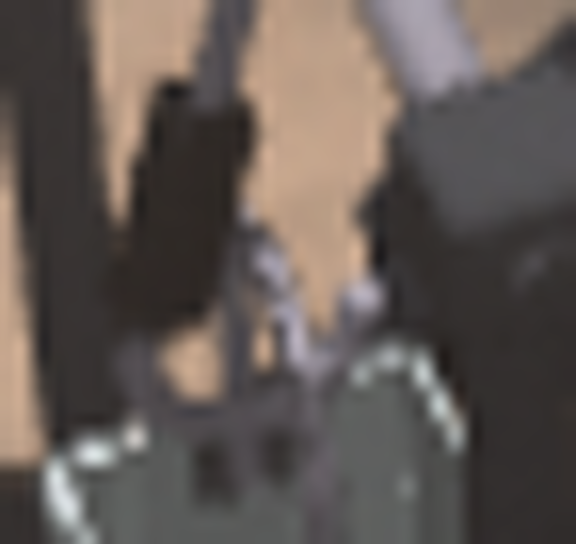

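Request:
{"name": "step_arm", "arguments": {
  "motion": [
    [-6, 0, 2.5, 0, 0, 0],
    [-6, 0, 2.5, 0, 0, 0],
    [-6, 0, 2.5, 0, 0, 0],
    [0, 0, 0, 0, 0, 0]
  ]
}}

```text
clock: 21.0
position: [0.5006, 0.1382, 0.0948]
ee_rot: [0.656, 0.494, 0.456, -0.344]
ft_force: [-0.6, -0.5, -1.8]
grip_width: 0.603
```

```bash
python3 -c "
from h import *
n=np.array([.2705,.963,0])
goto(np.array((.4963,.1325,.0965))-.0075*n,rot(74.3,20))
a=manip.camera('scene')
crop(a,250,180,320,280,6,'pics/s24.png')"
```

```text
clock 21.00 grasp now [0.4958 0.1214 0.1013] tcp shift tool mm [-3.2 -2.6  4.8] turn deg [ 0.3  0.3 -0.2] shift in TARGET axes [-3.3 -2.6  4.8] F [-0.6 -0.5 -1.8] w 0.603 q [ 1.21  0.83 -1.02  2.11 -0.8   0.79  0.71]
```

View pics/s24.png

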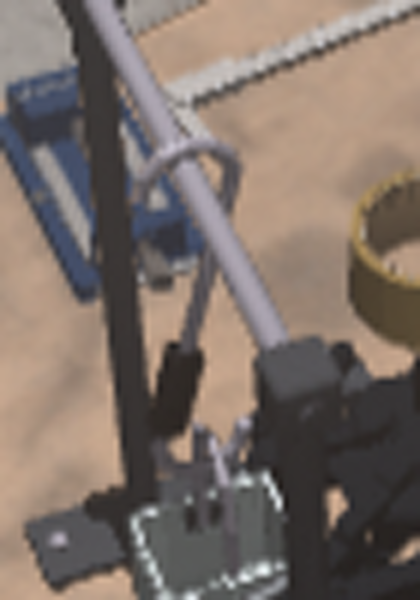

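Request:
{"name": "step_arm", "arguments": {
  "motion": [
    [0, -2, 3, 0, 0, 0],
    [-2, 0, 0.7, 0, 0, 0],
    [0, 0, 0, 0, 0, 0]
  ]
}}

```text
clock: 21.42
position: [0.4995, 0.1418, 0.092]
ee_rot: [0.656, 0.494, 0.456, -0.344]
ft_force: [1.1, 0.2, -2.2]
grip_width: 0.607
```

```bash
python3 -c "
from h import *
n=np.array([.2705,.963,0])
goto(np.array((.4963,.1325,.0965))-.0075*n,rot(74.3,20))"
```

```text
clock 21.43 grasp now [0.4947 0.1249 0.0985] tcp shift tool mm [-1.7 -0.6  0.9] turn deg [ 0.3  0.3 -0.1] shift in TARGET axes [-1.7 -0.6  0.9] F [ 1.1  0.2 -2.2] w 0.607 q [ 1.2   0.84 -1.02  2.12 -0.8   0.78  0.71]
```

Request:
{"name": "step_arm", "arguments": {
  "motion": [
    [-2, 0, 0.7, 0, 0, 0],
    [0, 0, 0, 0, 0, 0]
  ]
}}

```text
clock: 21.68
position: [0.4998, 0.1422, 0.0908]
ee_rot: [0.655, 0.494, 0.457, -0.344]
ft_force: [-0.8, -0.1, 0.6]
grip_width: 0.603
```

Request:
{"name": "step_arm", "arguments": {
  "motion": [
    [-2, 0, 0.7, 0, 0, 0],
    [0, 0, 0, 0, 0, 0]
  ]
}}

```text
clock: 21.92
position: [0.5003, 0.1431, 0.0907]
ee_rot: [0.654, 0.494, 0.458, -0.345]
ft_force: [-0.6, 0.2, 1.1]
grip_width: 0.605
```

```bash
python3 -c "
from h import *
n=np.array([.2705,.963,0])
goto(np.array((.4963,.1325,.0965))-.0075*n,rot(74.3,20))
a=manip.camera('scene')
crop(a,250,180,320,280,6,'pics/s25.png')"
```

```text
clock 21.93 grasp now [0.4955 0.1262 0.0971] tcp shift tool mm [-0.9 -1.  -0.9] turn deg [ 0.2  0.  -0. ] shift in TARGET axes [-0.9 -1.  -0.9] F [-0.6  0.2  1.1] w 0.605 q [ 1.2   0.85 -1.02  2.11 -0.8   0.78  0.72]
```

View pics/s25.png

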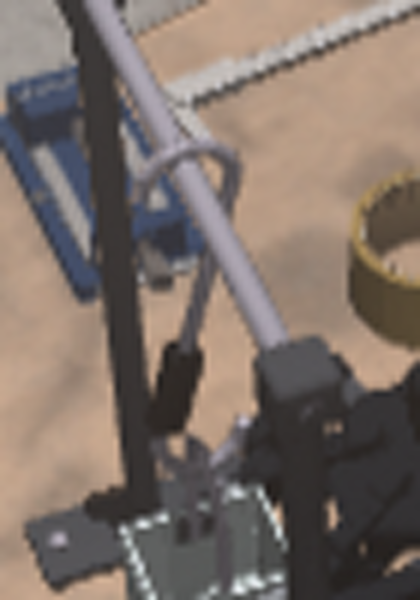

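Request:
{"name": "step_arm", "arguments": {
  "motion": [
    [0, 0, 0, 0, 0, 0],
    [0, 0, 0, 0, 0, 0],
    [0, 0, 0, 0, 0, 0],
    [0, 0, 0, 0, 0, 0]
  ],
  "jaw": 57
}}

```text
clock: 22.48
position: [0.5001, 0.1425, 0.0897]
ee_rot: [0.654, 0.494, 0.458, -0.345]
ft_force: [1.1, 0.7, 0.9]
grip_width: 0.667
```

Request:
{"name": "step_arm", "arguments": {
  "motion": [
    [0, 0, 0, 0, 0, 0],
    [0, 0, 0, 0, 0, 0],
    [0, 0, 0, 0, 0, 0],
    [0, 0, 0, 0, 0, 0],
    [0, 0, 0, 0, 0, 0],
    [0, 0, 0, 0, 0, 0]
  ],
  "jaw": 75
}}

```text
clock: 23.22
position: [0.5001, 0.1424, 0.0896]
ee_rot: [0.654, 0.494, 0.457, -0.345]
ft_force: [0.0, 0.2, -0.4]
grip_width: 0.873
```

```bash
python3 -c "
from h import *
n=np.array([.2705,.963,0])
goto(np.array((.4963,.1325,.0965))-.0075*n,rot(74.3,20))
a=manip.camera('scene');b=manip.camera('top')
crop(a,250,180,350,300,5,'pics/s26.png');crop(b,225,200,305,260,9,'pics/t26.png')"
```

```text
clock 23.23 grasp now [0.4953 0.1255 0.096 ] tcp shift tool mm [ 0.3 -1.  -0.7] turn deg [ 0.3  0.1 -0.1] shift in TARGET axes [ 0.3 -1.  -0.7] F [ 0.   0.2 -0.4] w 0.873 q [ 1.2   0.85 -1.02  2.11 -0.8   0.77  0.72]
```

View pics/s26.png

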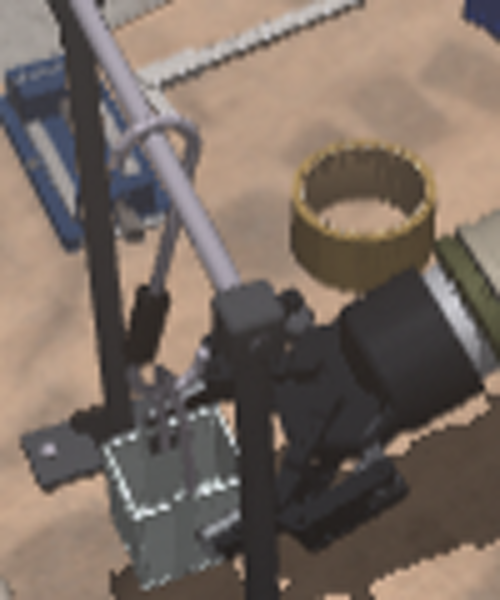

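View pics/t26.png

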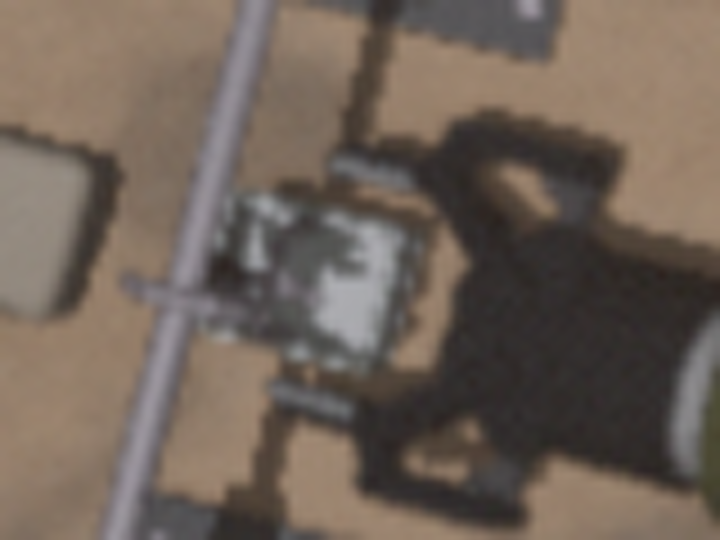

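The tin hangs from the curl, with a gap on both sides of the fingers. Backing straight out to the right.

Request:
{"name": "step_arm", "arguments": {
  "motion": [
    [-2, 0, -6, 0, 0, 0],
    [-5, 0, -14, 0, 0, 0],
    [-6, 0, -18, 0, 0, 0],
    [-6, 0, -18, 0, 0, 0],
    [-6, 0, -18, 0, 0, 0],
    [0, 0, -25, 0, 0, 0],
    [0, 0, -30, 0, 0, 0],
    [0, 0, -30, 0, 0, 0],
    [0, 0, -30, 0, 0, 0]
  ]
}}

```text
clock: 24.45
position: [0.444, -0.0482, 0.1317]
ee_rot: [0.656, 0.493, 0.457, -0.345]
ft_force: [-0.6, -0.1, -0.1]
grip_width: 0.881
```

```bash
python3 -c "
from h import *
p,R,o=pose();print(o['clock'],p,o['ft_force'])
a=manip.camera('scene');b=manip.camera('top')
cv2.imwrite('pics/s27f.png',a)
crop(a,250,170,350,310,4,'pics/s27.png');crop(b,205,190,305,270,7,'pics/t27.png')"
```

```text
24.45 [ 0.44400735 -0.04817908  0.1316702 ] [-0.62770563 -0.08781069 -0.12162126]
```

View pics/s27.png

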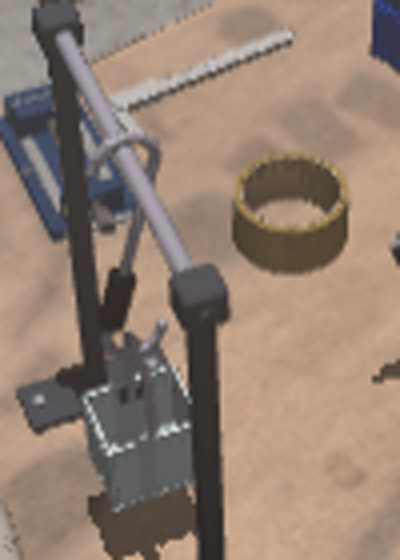

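View pics/t27.png

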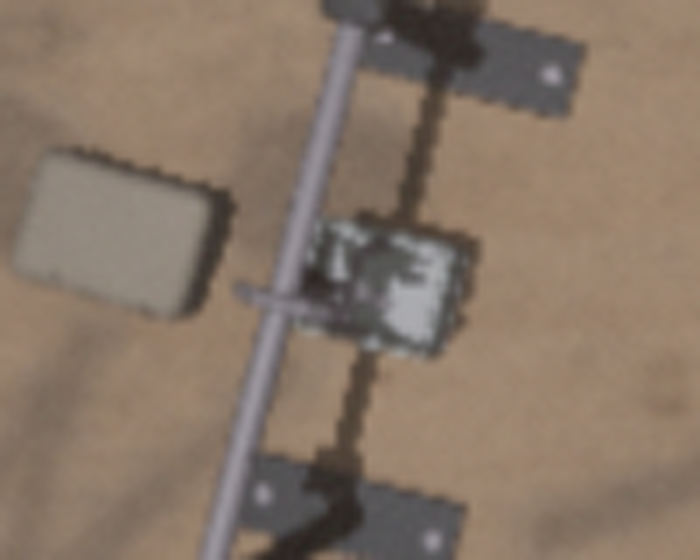

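View pics/s27f.png

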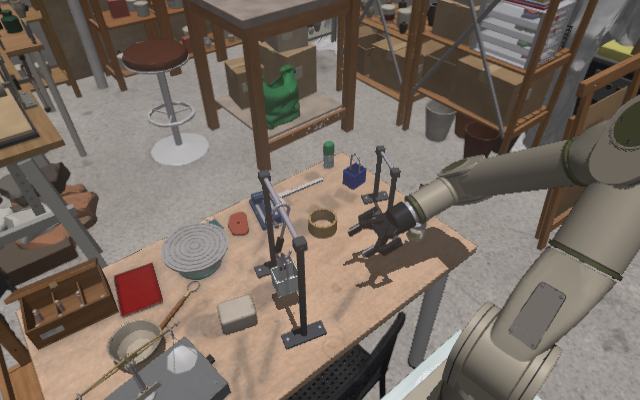

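Both hang, and the shadow is clear of the tin. I'll raise the hand and let things settle, then check for swing and for the bystanders.

Request:
{"name": "step_arm", "arguments": {
  "motion": [
    [25, 0, -8, 0, 0, 0],
    [25, 0, -8, 0, 0, 0],
    [25, 0, -8, 0, 0, 0],
    [0, 0, 0, 0, 0, 0],
    [0, 0, 0, 0, 0, 0],
    [0, 0, 0, 0, 0, 0],
    [0, 0, 0, 0, 0, 0],
    [0, 0, 0, 0, 0, 0],
    [0, 0, 0, 0, 0, 0],
    [0, 0, 0, 0, 0, 0],
    [0, 0, 0, 0, 0, 0],
    [0, 0, 0, 0, 0, 0],
    [0, 0, 0, 0, 0, 0],
    [0, 0, 0, 0, 0, 0],
    [0, 0, 0, 0, 0, 0],
    [0, 0, 0, 0, 0, 0],
    [0, 0, 0, 0, 0, 0],
    [0, 0, 0, 0, 0, 0],
    [0, 0, 0, 0, 0, 0],
    [0, 0, 0, 0, 0, 0]
  ]
}}

```text
clock: 27.05
position: [0.4434, -0.0488, 0.2094]
ee_rot: [0.659, 0.49, 0.456, -0.344]
ft_force: [-0.4, 0.5, 0.0]
grip_width: 0.876
```

```bash
python3 - <<'E'
from h import *
f=[]
for i in range(6):
    f.append(manip.camera('scene'))
t=manip.camera('top')
for i in range(5):
    d=cv2.absdiff(f[i],f[i+1]).max(2)[170:310,250:320];print(d.max(),(d>25).sum())
d=cv2.absdiff(f[0],f[5]).max(2)[170:310,250:320];print("0-5",d.max(),(d>25).sum())
old=cv2.imread('pics/s27f.png');d=cv2.absdiff(old,f[5]).max(2)[170:310,250:320];print("vs earlier",d.max(),(d>25).sum())
s0=cv2.imread('pics/scene0.png');t0=cv2.imread('pics/top0.png')
for n,a,b,(x0,y0,x1,y1) in[("tape",t0,t,(316,170,348,202)),("jar",t0,t,(384,236,404,254)),("clay",t0,t,(205,207,240,236)),("blue",t0,t,(384,142,412,164))]:
    d=cv2.absdiff(a,b).max(2)[y0:y1,x0:x1];print(n,d.max(),(d>40).sum())
cv2.imwrite('pics/t28.png',t);crop(f[5],250,170,350,310,4,'pics/s28.png');print(manip.get_obs()["clock"])
E
```

```text
92 5
91 3
71 7
32 2
32 1
0-5 92 16
vs earlier 94 33
tape 9 0
jar 91 121
clay 38 0
blue 9 0
27.4
```

View pics/t28.png

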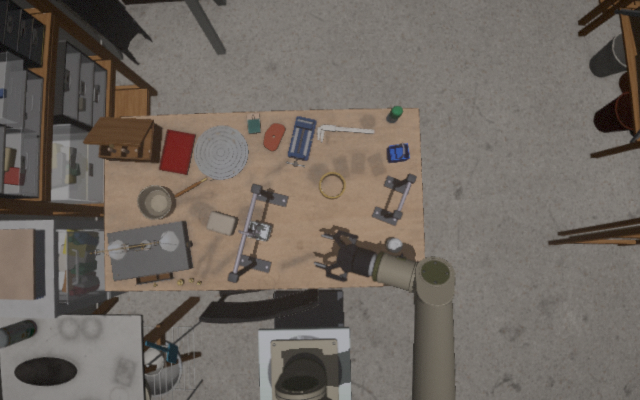

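View pics/s28.png

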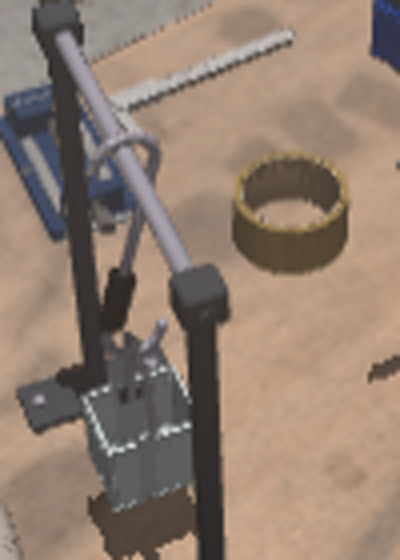

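Only a few edge pixels change between frames, so any swing is tiny. The jar check was spoiled by the arm's overlap, so I'll move the arm away, wait, and look again.

Request:
{"name": "step_arm", "arguments": {
  "motion": [
    [30, 0, -20, 0, 0, 0],
    [30, 0, -30, 0, 0, 0],
    [30, 0, -40, 0, 0, 0],
    [20, 0, -40, 0, 0, 0],
    [20, 0, -40, 0, 0, 0],
    [0, 0, -40, 0, 0, 0],
    [0, 0, -40, 0, 0, 0],
    [0, 0, 0, 0, 0, 0],
    [0, 0, 0, 0, 0, 0],
    [0, 0, 0, 0, 0, 0],
    [0, 0, 0, 0, 0, 0],
    [0, 0, 0, 0, 0, 0],
    [0, 0, 0, 0, 0, 0],
    [0, 0, 0, 0, 0, 0],
    [0, 0, 0, 0, 0, 0],
    [0, 0, 0, 0, 0, 0],
    [0, 0, 0, 0, 0, 0],
    [0, 0, 0, 0, 0, 0],
    [0, 0, 0, 0, 0, 0],
    [0, 0, 0, 0, 0, 0]
  ]
}}

```text
clock: 29.9
position: [0.389, -0.2324, 0.4239]
ee_rot: [0.658, 0.491, 0.454, -0.346]
ft_force: [0.2, -0.0, -0.8]
grip_width: 0.878
```

Request:
{"name": "step_arm", "arguments": {
  "motion": [
    [0, 0, 0, 0, 0, 0],
    [0, 0, 0, 0, 0, 0],
    [0, 0, 0, 0, 0, 0],
    [0, 0, 0, 0, 0, 0],
    [0, 0, 0, 0, 0, 0],
    [0, 0, 0, 0, 0, 0],
    [0, 0, 0, 0, 0, 0],
    [0, 0, 0, 0, 0, 0],
    [0, 0, 0, 0, 0, 0],
    [0, 0, 0, 0, 0, 0],
    [0, 0, 0, 0, 0, 0],
    [0, 0, 0, 0, 0, 0],
    [0, 0, 0, 0, 0, 0],
    [0, 0, 0, 0, 0, 0],
    [0, 0, 0, 0, 0, 0],
    [0, 0, 0, 0, 0, 0],
    [0, 0, 0, 0, 0, 0],
    [0, 0, 0, 0, 0, 0],
    [0, 0, 0, 0, 0, 0],
    [0, 0, 0, 0, 0, 0]
  ]
}}

```text
clock: 32.4
position: [0.3889, -0.2324, 0.4239]
ee_rot: [0.658, 0.491, 0.454, -0.346]
ft_force: [0.6, 0.3, -0.4]
grip_width: 0.883
```

```bash
python3 - <<'E'
from h import *
f=[]
for i in range(8):
    f.append(manip.camera('scene'))
t=manip.camera('top')
for i in range(1,8):
    d=cv2.absdiff(f[0],f[i]).max(2)[170:310,250:320];print(d.max(),(d>25).sum(),end='; ')
s0=cv2.imread('pics/scene0.png');t0=cv2.imread('pics/top0.png')
for n,a,b,(x0,y0,x1,y1) in[("tape",t0,t,(316,170,348,202)),("jar",t0,t,(384,236,404,254)),("clay",t0,t,(205,207,240,236)),("jar s",s0,f[7],(405,214,432,244)),("clay s",s0,f[7],(213,290,262,336))]:
    d=cv2.absdiff(a,b).max(2)[y0:y1,x0:x1];print(n,d.max(),(d>40).sum())
cv2.imwrite('pics/s29.png',f[7]);crop(t,200,150,430,290,3.4,'pics/t29.png');print(manip.get_obs()["clock"])
E
```

```text
9 0; 9 0; 21 0; 70 1; 70 1; 70 1; 69 1; tape 9 0
jar 91 178
clay 38 0
jar s 105 232
clay s 3 0
32.85
```

View pics/s29.png

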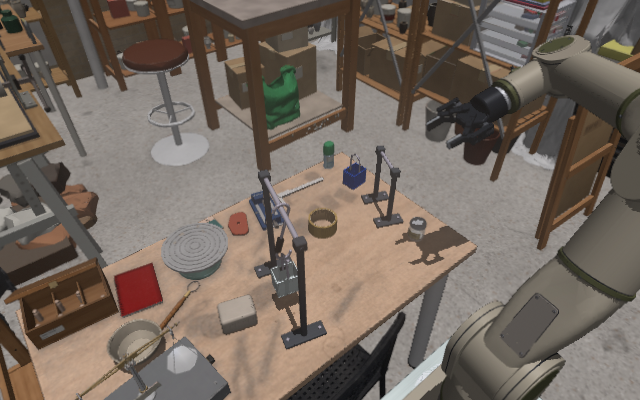

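View pics/t29.png

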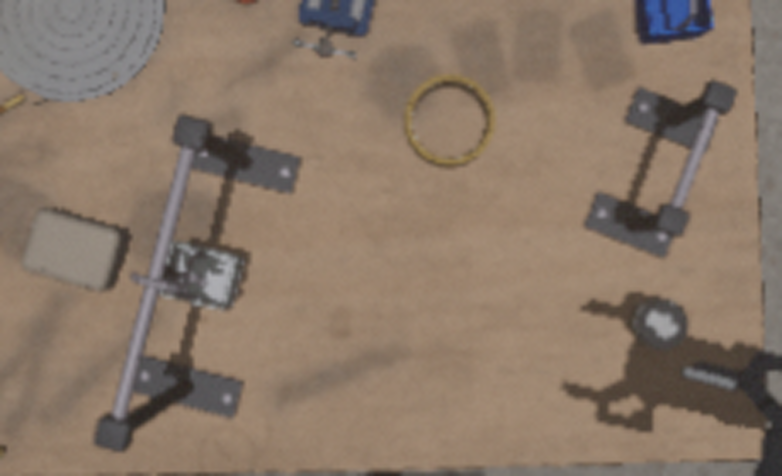

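The jar is only in the arm's shadow: its centre is at px (394,245), as at the start. The hook and tin are still, so I'm handing in.

```bash
python3 -c "
from workcell import manip
print(manip.hand_in(),manip.get_obs()['clock'])"
```

```text
the job is handed in; nothing more can be done
the job is handed in; nothing more can be done
```

The S-hook now hangs by its upper curl near the middle of the tall rail. The scraps tin hangs by its wire handle in the hook's lower curl, and I let go of both. I handed the job in at about 33 s of the 69 s limit, and handing in reported no verdict.

**Contact:** each piece stopped going down close to its expected hung height. The hook's grip was at 0.2234 m against 0.2235 m, and the grasp point on the tin was about 0.6 mm above its estimate. When the tin was set down, the wrist force also showed its weight moving onto the hook.

**Swing:** the first check, about 3 s after release, showed a few edge pixels changing. After about 5 s more, only one pixel changed across eight frames, and the arm was well clear.

**Bystanders:**
- **Tape and clay:** no change from the first pictures.
- **Jar:** the automatic comparison disagreed because the arm's shadow fell on it. By eye, its centre in the top view is within a pixel of where it started, so I take it as not moved.
- **Blue look-alike:** no change in the top view after both were hung.

**Not checked:** the rail's near post hides part of the lower curl in the scene view, so I confirmed the handle's seat from the pieces I could see, the height and the force.

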